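Set up a flanged shaft on V-blocks for inspection

ROBOT

A 7-joint arm with a two-finger parallel gripper is mounted at the origin on the work surface. World frame = base frame: x ahead of the robot, y to its left, z up, the work surface at z = 0. Lengths are in mm, angles in rad, forces in N, time in s.
With the tool pointing down it reaches from about 350 to 900 mm from the base axis. Payload 7.2 kg.
Tool frame: the origin (TCP) lies between the finger pads; the fingertips stand 22 mm ahead of it and the grasp point (between the pads) lies 3 mm ahead of it; z points along the fingers, y is the line along which they close (so a half turn about z gives the same grasp; the last joint's range is limited). The gripper opens to 85 mm and grips with 20 to 120 N. Pads are 22 mm wide; open, the fingers measure 114 mm over their backs; the gripper's body (76 mm by 85 mm) begins 54 mm behind the grasp point. The pads swing forward as they close: fully open they stand 13 mm farther back than shut.
Start: joints at [-1.295, 0.411, -0.013, 1.596, 0.006, 1.134, -0.082], TCP at [210.676, 588.425, 230.097] pointing down, gripper open.
Joint ranges: [-2.95, 2.95], [-0.29, 1.99], [-1.47, 1.44], [0.14, 2.54], [-1.03, 4.17], [0.13, 1.85], [-2.86, 2.86]. Speed limits (rad/s): [2.39, 2.39, 3.01, 3.01, 3.14, 3.14, 3.14].

INTERFACE

Orientations are given as a 3x3 rotation matrix whose columns are the frame's x, y, z axes.
In Python, from plant import state, capture, hand_in gives the robot as it stands.
- The arm moves only by the tool servo_tool, never from a script. Its argument "targets" is a list that holds one entry, the list of rows, each a list of 7 numbers: the turn, a rotation vector about the tool's x, y, z in parts of the range, where 1.0 means 180 degrees, then the shift along the tool's x, y, z in normalised numbers (1 is 80 cm), then the finger opening in cm, from 0 to 8.54. A call has 1 to 10 rows; each row is the pose to reach, as a shift and turn from the pose commanded when the call began, along the tool's axes at that moment; what a row does not reach only later rows make up. A row lasts 1/8 s, in which the tool goes at most 62.5 mm and 10.7 degrees, less where a joint would pass 70% of its speed; a pose out of reach is approached as far as the arm can. No shift or turn number may pass 1 either way. A call with a gripper value outside its range is refused whole. The fingers move at their own pace and stop on an object; "force" is the grip in N (left out, the last holds). Time passes only in rows, so rows that repeat a pose let the fingers close. It gives the time, the measured TCP pose, the force, the opening and the grip force at its end, in the units of the state.
- state(): the state, without advancing time (a new reading comes with each control period).
- capture(name): name is "side" or "top" or "wrist"; returns a dict with "img" (384x512x3 uint8, blue, green, red), "depth" (384x512 float32, mm along the optical axis (not along the pixel's ray), 0 where there is no reading), "fx", "fy", "cx", "cy" (pixels), "T" (4x4, takes a point from camera to world coordinates). Camera axes: x right, y down, z forward; pixel columns grow to the right and rows downward; lengths in mm; the calibration is good to about 2 mm. The wrist camera is an equidistant fisheye: a pixel r from the principal point sees the ray r / f radians off the axis. A picture is of the moment at which its call begins.
- hand_in(): hands the job in; it is judged then, once.
The state is a dict: "time_s": time; "joints": joint angles; "qd": joint speeds; "effort": joint torques, N m; "position": TCP position; "orientation": TCP orientation; "contact_force": force on the tool from outside, world axes, zero at the start; "wrist_torque": the same for the moment, N m; "gripper_width": finger opening in mm; "finger_force": force on a finger pad.
Only numpy, scipy, OpenCV 4.12 (cv2) and the standard library are available. Lean on these libraries where they do the work, as an engineer would, in place of code of your own. Each camera call takes 0.05 s, during which the arm holds its last target. There are 200 camera calls.

TASK

Set up the flanged shaft for inspection on the black granite plate, in line between the round post and the square stop: stand the two V-blocks upright with their grooves along that line, the wide one on the stop's side and the narrow one on the post's side, with 60 mm clear between them centred midway, and set the gauge block down flat, 25 mm high as it lies now, in the middle of that gap. Then lay the shaft in both grooves, centred above the gauge block with its flange towards the post. Set everything down gently without dropping it, and leave the ring gauge on the plate where it is.

Things in the scene. Friction and masses are not known exactly. Their poses are not given: they have to be found in the camera images.
- plate: Black granite plate, fixed, 220 (x) by 300 (y) by 30 mm thick, turned a little; origin at the centre of its underside. Its centre is midway between post and stop, its y axis the line through them. Gauge block: at the centre; wide V-block's centre 50 mm from it towards the stop, narrow one's 40 mm towards the post (inner faces 30 mm from centre). Laid in, the shaft's axis is 80 mm above the table.
- post: Round steel post, fixed on the plate, 30 mm across and 35 mm high, at one end of the line, 120 mm from the plate's centre (on its +y or -y side: this differs from start to start). Origin at the centre of its underside, z up.
- stop: Square steel stop, fixed on the plate, 30 by 30 mm and 35 mm high, at the other end of the line, 120 mm from the plate's centre. Origin at the centre of its underside, z up.
- wide_vblock: Wide V-block, plain steel, 44 mm across the groove (x), 40 mm thick along the groove (y), 50 mm high, 0.56 kg. A 90 degree groove, 34 mm wide and 17 deep, runs along y in its top; the shaft laid in it has its axis level with the block's top. Origin at the centre of the underside, z up. Starts standing on the table; grip it across its flat 44 mm sides. Either end may face the stop.
- narrow_vblock: Narrow V-block, plain steel, like the wide one (44 mm across the groove along x, 50 mm high, same groove) but only 20 mm thick along the groove (y), 0.28 kg. Origin at the centre of the underside, z up. Starts standing on the table.
- gauge_block: Gauge block, plain steel, 35 mm (x) by 20 mm (y) by 25 mm high, 0.14 kg. Origin at the centre of the underside, z up. Starts lying on the table. With its 20 mm side along the line it has 20 mm to spare to each V-block; its top ends 13 mm below the shaft.
- shaft: Steel shaft, 24 mm thick, 0.6 kg. Origin on its axis at the centre of mass; y runs along it: flange (40 mm across, 8 thick) from +68 to +76 mm, plain end at -90. x and z may be rolled to any angle. Lies level in a fixed wooden cradle, axis 35 mm above the table, between notched ends (44 mm wide, 35 high, at 38 to 52 mm either side of the origin); 76 mm free between them (8 mm base) to grip it.
- ring_gauge: Ring gauge to be left alone: a loose steel ring, 50 mm outside, 30 mm inside, 15 mm high, lying on the plate behind the line (at the plate's +x side), 53 to 60 mm from the line to its nearest edge, so open the fingers only some 10 mm a side when setting down. Origin at the centre of its underside.
Mind the look-alikes: they are no part of the job. There is more than one size of the shaft; the job needs the largest.

How it is judged:
By the outcome, as a careful person would: the job done as asked, in the order asked, and still so for the second after the job is handed in, with the robot touching nothing.
It also fails if it takes over 99 s, if anything falls off the work surface, if the arm or the gripper's body presses on something with over 40 N, if the wrist force passes 120 N, or if a joint passes its speed limit or range.

## Working session

There is one attempt and no reset: what is moved stays moved. The work goes in short steps, Python scripts to look and compute and a tool call to move; the robot and the scene stay as the last step left them, time stands still between calls to the robot, and variables do not carry over. Pictures are saved under pics/ and viewed, at most 17 in all, crops included, and the job is handed in when it is done.

Besides the shell and the picture viewer there is one more tool, called after "Emit:" as a command line: name --argument value ..., lists and objects as JSON in quotes. servo_tool: Moves the arm, as the interface text tells. Its arguments: {"type":"object","properties":{"targets":{"type":"array","items":{"type":"array","items":{"type":"array","items":{"type":"number"}}}},"force":{"type":"number"}},"required":["targets"]}

```bash
mkdir -p pics; ls; python3 - <<'E'
from plant import state,capture
import cv2,numpy as np,pickle
s=state();print({k:np.round(v,3) for k,v in s.items()})
for n in("top","side","wrist"):
    c=capture(n);pickle.dump(c,open(f"pics/{n}0.pkl","wb"));cv2.imwrite(f"pics/{n}0.png",cv2.resize(c["img"],(800,600),interpolation=cv2.INTER_CUBIC))
    print(n,c["fx"],c["cx"],c["cy"],np.round(c["T"],3).tolist(),(c["depth"]>0).mean())
E
```

```text
pics
{'time_s': np.float64(0.0), 'joints': array([-1.295,  0.412, -0.013,  1.597,  0.006,  1.134, -0.082]), 'qd': array([-0.001,  0.001,  0.002,  0.001,  0.002, -0.002,  0.001]), 'effort': array([ 0.0000e+00, -6.0063e+01,  6.8200e-01, -2.9941e+01,  1.4000e-02,
        1.1000e-02,  0.0000e+00]), 'position': array([210.572, 587.91 , 229.249]), 'orientation': array([[-0.941,  0.337, -0.   ],
       [ 0.337,  0.941, -0.002],
       [-0.   , -0.002, -1.   ]]), 'contact_force': array([-0.383, -0.234,  1.303]), 'wrist_torque': array([-0.013, -0.044, -0.039]), 'finger_force': np.float64(0.0), 'gripper_width': np.float64(85.391)}
top 444.4801166694461 261.39946770336246 186.38113058859955 [[0.005, -0.974, 0.227, 192.096], [-1.0, -0.006, -0.002, 23.666], [0.004, -0.227, -0.974, 1326.228], [0.0, 0.0, 0.0, 1.0]] 0.9960530598958334
side 488.13259022330345 247.0723800339282 183.8854834004269 [[0.924, -0.239, 0.298, 52.279], [-0.382, -0.548, 0.744, -972.713], [-0.015, -0.802, -0.598, 867.673], [0.0, 0.0, 0.0, 1.0]] 0.9686177571614584
wrist 297.3186396354542 253.00198895038216 194.45535505641257 [[0.336, 0.904, 0.264, 144.253], [0.942, -0.322, -0.096, 612.03], [-0.002, 0.281, -0.96, 371.915], [0.0, 0.0, 0.0, 1.0]] 0.9929606119791666
```

View pics/top0.png

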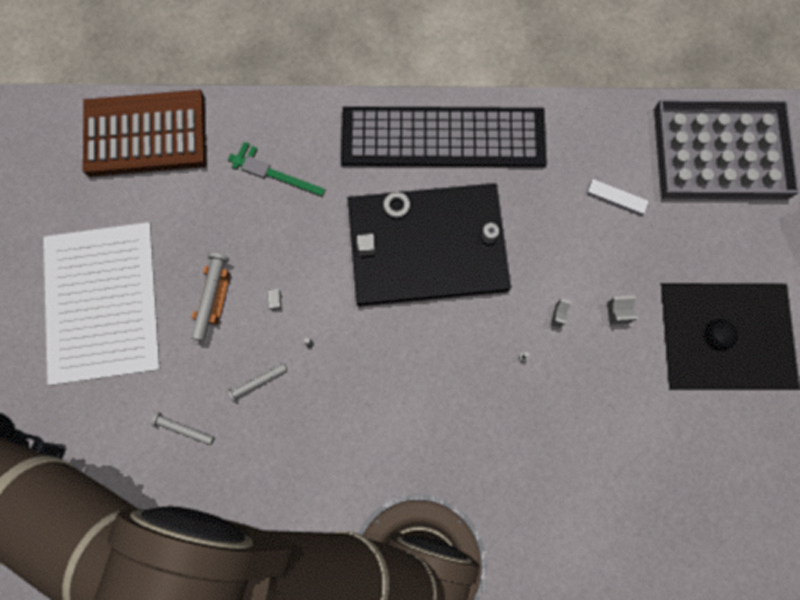

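View pics/side0.png

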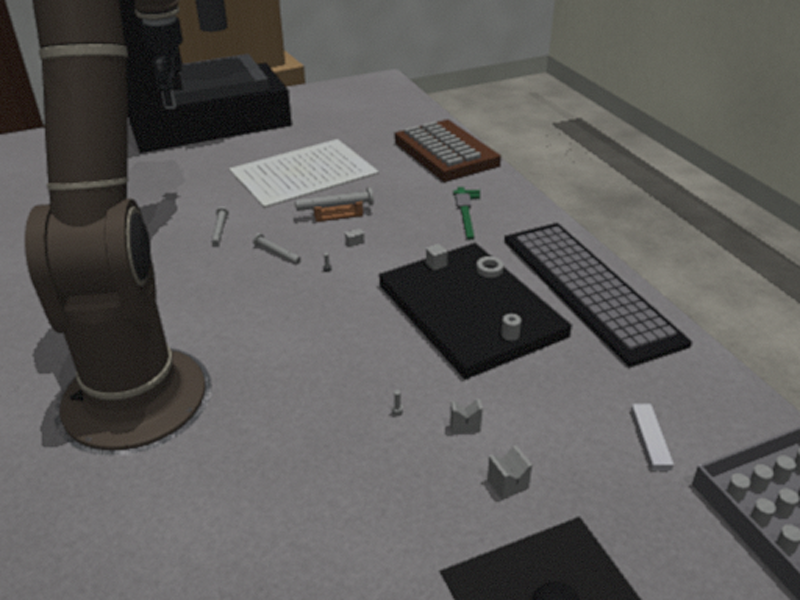

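The top view (800x600 scale) shows:
- Square stop at (366,243) on the +y side, post at (491,232), ring at (397,205).
- Big shaft in its cradle around (210,297), with its flange at (217,258).
- Gauge block at (274,299), narrow V-block at (562,312), wide V-block at (624,309).
- The loose small shafts are decoys.

The side view agrees. Next I'll measure coarse positions from both views.

```bash
cat > vis.py <<'E'
import numpy as np,cv2,pickle
def rays(c,uv,fish=False):
    "origin and unit ray directions (world) of pixels"
    uv=np.atleast_2d(np.asarray(uv,float)); a=(uv-[c["cx"],c["cy"]])/[c["fx"],c["fy"]]
    if fish:
        r=np.linalg.norm(a,axis=1,keepdims=True); d=np.hstack([a*np.sinc(r/np.pi),np.cos(r)])
    else: d=np.hstack([a,np.ones((len(a),1))])
    d=d/np.linalg.norm(d,axis=1,keepdims=True)
    return c["T"][:3,3],d@c["T"][:3,:3].T
def onplane(c,uv,z,fish=False):
    o,d=rays(c,uv,fish); return o+d*((z-o[2])/d[:,2])[:,None]
def tri(o1,d1,o2,d2):
    A=np.c_[d1,-d2]; t=np.linalg.lstsq(A,o2-o1,rcond=None)[0]
    p,q=o1+d1*t[0],o2+d2*t[1]; return (p+q)/2,np.linalg.norm(p-q)
def cloud(c,fish=False):
    h,w=c["depth"].shape; v,u=np.mgrid[:h,:w]; o,d=rays(c,np.c_[u.ravel(),v.ravel()],fish)
    k=c["depth"].ravel()/(d@c["T"][:3,2]); P=o+d*k[:,None]; P[c["depth"].ravel()==0]=np.nan
    return P.reshape(h,w,3)
def rect(xy):
    "minAreaRect: centre, sizes, angle (deg) of its long side"
    (x,y),(a,b),t=cv2.minAreaRect(np.float32(xy)); 
    if a<b: a,b,t=b,a,t+90
    return np.round([x,y,a,b,(t+90)%180-90],1)
E
python3 - <<'E'
from vis import *
s=800/512
things=dict(stop=(366,243),post=(491,232),ring=(397,205),shaft=(210,297),gauge=(274,299),nv=(562,312),wv=(624,309))
side=dict(stop=(436,255),post=(511,328),ring=(490,265),shaft=(335,202),gauge=(354,238),nv=(465,415),wv=(510,472))
for nm,uvs in(("top",things),("side",side)):
    c=pickle.load(open(f"pics/{nm}0.pkl","rb"));P=cloud(c)
    print(nm,"table z",np.nanmedian(P[150:250,200:220,2]))
    for n,(u,v) in uvs.items():
        u,v=u/s,v/s; zlo=36 if n in("stop","post","ring") else 8
        m=(P[...,2]>zlo).astype(np.uint8); k,l=cv2.connectedComponents(m)
        y0,x0=int(v),int(u); L=l[y0-3:y0+4,x0-3:x0+4]; L=L[L>0]
        if len(L)==0: print(n,"none");continue
        Q=P[l==np.bincount(L).argmax()]; zt=np.percentile(Q[:,2],95); T=Q[Q[:,2]>zt-6]
        print(n,len(Q),"z95",zt.round(1),"all",rect(Q[:,:2]),"top",rect(T[:,:2]))
c=pickle.load(open("pics/top0.pkl","rb"));P=cloud(c)
g=cv2.cvtColor(c["img"],cv2.COLOR_BGR2GRAY); m=((P[...,2]>22)&(P[...,2]<38)&(g<60)).astype(np.uint8)
k,l,st,_=cv2.connectedComponentsWithStats(m); i=1+st[1:,4].argmax(); 
x=cv2.findContours((l==i).astype(np.uint8),0,2)[0][0][:,0]; Q=onplane(c,x,30)
print("plate",np.nanmedian(P[l==i][:,2]),rect(Q[:,:2]))
E
```

```text
top table z 0.7752388240342043
stop 125 z95 69.2 all [582.1 102.9  32.2  29.7   3.9] top [582.1 103.5  29.7  29.5 -83.3]
post 99 z95 69.5 all [ 606.2 -134.    28.4   26.7   -3.2] top [ 607.2 -134.9   26.4   24.4   -2.2]
ring 147 z95 49.2 all [666.1  45.7  51.1  45.9   0.8] top [665.5  45.7  47.5  47.  -14.1]
shaft 681 z95 51.1 all [480.4 401.6 166.6  46.4  -9.4] top [481.4 404.7 167.4  32.3 -13.2]
gauge 94 z95 30.4 all [481.1 279.   36.   19.3   4.3] top [481.  279.1  34.6  18.8   1.9]
nv 148 z95 52.0 all [ 454.6 -269.    44.6   20.7  -16.7] top [ 454.6 -269.5   44.2   19.2  -17.6]
wv 286 z95 51.9 all [ 461.3 -386.4   45.7   42.     3.2] top [ 461.6 -387.1   45.9   39.3    1.5]
side table z 0.6587402059772671
stop 165 z95 67.7 all [586.3 100.   33.4  33.2   7.5] top [587.  100.6  32.8  32.4  11.4]
post 159 z95 67.6 all [ 609.9 -138.7   30.8   29.3   50.6] top [ 610.7 -138.    30.8   28.1   31.9]
ring 147 z95 48.0 all [671.3  43.   54.5  47.   62.4] top [671.4  43.1  54.3  47.   62.4]
shaft 530 z95 49.0 all [484.5 398.1 166.8  50.3 -11.4] top [484.2 395.2 166.5  32.3  -9.7]
gauge 89 z95 27.1 all [485.2 276.7  38.   23.6   0.9] top [485.3 276.7  37.7  23.6   0.9]
nv 336 z95 51.3 all [ 458.  -272.2   44.7   24.1  -18.3] top [ 458.1 -271.5   43.8   21.9  -18.2]
wv 627 z95 51.2 all [ 465.  -388.9   47.3   44.3    4.2] top [ 465.3 -387.5   46.4   41.8    4. ]
plate 30.453551416033406 [592.1 -15.7 295.6 219.3 -84. ]
```

View pics/wrist0.png

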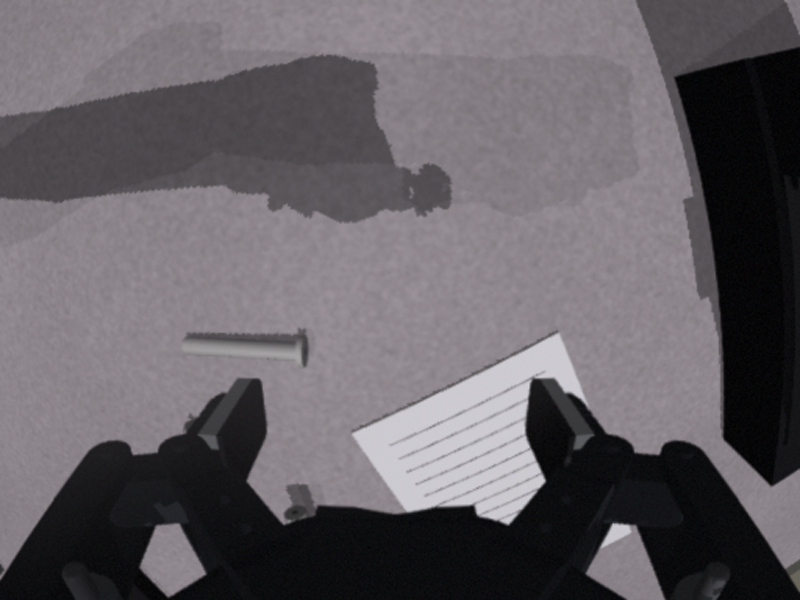

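The wrist view shows only a decoy shaft, paper and the fingers. Between the top and side views there is a calibration offset of about 4 mm, so fine measuring will use the wrist camera. Now I'll write the move planner and go over the plate.

```bash
cat > plan.py <<'E'
import sys,numpy as np
from scipy.spatial.transform import Rotation as R
from plant import state
def goal(yaw):
    a=np.radians(yaw); y=np.array([np.cos(a),np.sin(a),0]); z=np.array([0,0,-1.]); return np.c_[np.cross(y,z),y,z]
def row(p,yaw,s=None):
    s=s or state(); R0=np.array(s["orientation"]); p0=np.array(s["position"])
    t=np.degrees(R.from_matrix(R0.T@goal(yaw)).as_rotvec()); d=R0.T@(np.array(p)-p0)/10
    return np.r_[t,d].round(2).tolist()
def where(s=None):
    s=s or state(); R0=np.array(s["orientation"]); return np.round(s["position"],1),np.degrees(np.arctan2(R0[1,1],R0[0,1])).round(2),np.round(s["time_s"],2)
if __name__=="__main__":
    a=list(map(float,sys.argv[1:])); print(where())
    for i in range(0,len(a),4): print(row(a[i:i+3],a[i+3]))
E
python3 plan.py 594 -16 400 5.9
```

```text
(array([210.6, 588.1, 229.5]), np.float64(70.31), np.float64(0.15))
[-0.06, 0.04, 64.41, -56.46, -43.97, -17.0]
```

The rows are not in the units I measure in: shifts go in shares of 80 cm and turns go in shares of 180 degrees. I convert before sending: -53 cm / 80 = -0.6625, -48 cm / 80 = -0.6, 64.4 degrees / 180 = 0.3578.

Emit:
servo_tool --targets '[[[0, 0, 0.0556, -0.075, -0.0563, -0.05, 8.5], [0, 0, 0.1111, -0.1375, -0.1125, -0.1, 8.5], [0, 0, 0.1667, -0.2063, -0.1625, -0.15, 8.5], [0, 0, 0.2222, -0.275, -0.2188, -0.1875, 8.5], [0, 0, 0.2778, -0.3375, -0.275, -0.2125, 8.5], [0, 0, 0.3333, -0.4063, -0.325, -0.2125, 8.5], [0, 0, 0.3578, -0.475, -0.375, -0.2125, 8.5], [0, 0, 0.3578, -0.5375, -0.425, -0.2125, 8.5], [0, 0, 0.3578, -0.6, -0.475, -0.2125, 8.5], [0, 0, 0.3578, -0.6625, -0.525, -0.2125, 8.5]]]'

```text
time_s: 1.4
position: [522.2, 87.3, 398.6]
orientation: [[-0.103, 0.995, 0.0], [0.995, 0.103, 0.001], [0.0, 0.001, -1.0]]
contact_force: [1.1, 0.4, -0.7]
gripper_width: 85.0
finger_force: 0.0
```

```bash
python3 plan.py 594 -16 400 5.9
```

```text
(array([522.2,  87.3, 398.6]), np.float64(5.93), np.float64(1.4))
[0.03, -0.03, 0.03, -11.02, 6.07, -0.14]
```

Emit:
servo_tool --targets '[[[0, 0, 0, -0.0625, 0.0375, 0, 8.5], [0, 0, 0, -0.1, 0.0563, 0, 8.5], [0, 0, 0, -0.125, 0.0688, 0, 8.5], [0, 0, 0, -0.125, 0.0688, 0, 8.5], [0, 0, 0, -0.125, 0.0688, 0, 8.5]]]'

```text
time_s: 2.02
position: [586.2, -3.8, 398.1]
orientation: [[-0.104, 0.995, -0.001], [0.995, 0.104, 0.001], [0.001, -0.001, -1.0]]
contact_force: [-0.2, 1.3, -0.2]
gripper_width: 84.6
finger_force: 0.0
```

```bash
python3 - <<'E'
from plant import capture
from vis import *
from plan import where
print(where())
c=capture("wrist");pickle.dump(c,open("pics/w1.pkl","wb"));cv2.imwrite("pics/w1.png",cv2.resize(c["img"],(800,600),interpolation=cv2.INTER_CUBIC))
print(where())
E
```

```text
(array([586.2,  -3.8, 398.1]), np.float64(5.94), np.float64(2.02))
(array([586.2,  -3.5, 398.2]), np.float64(5.99), np.float64(2.08))
```

View pics/w1.png

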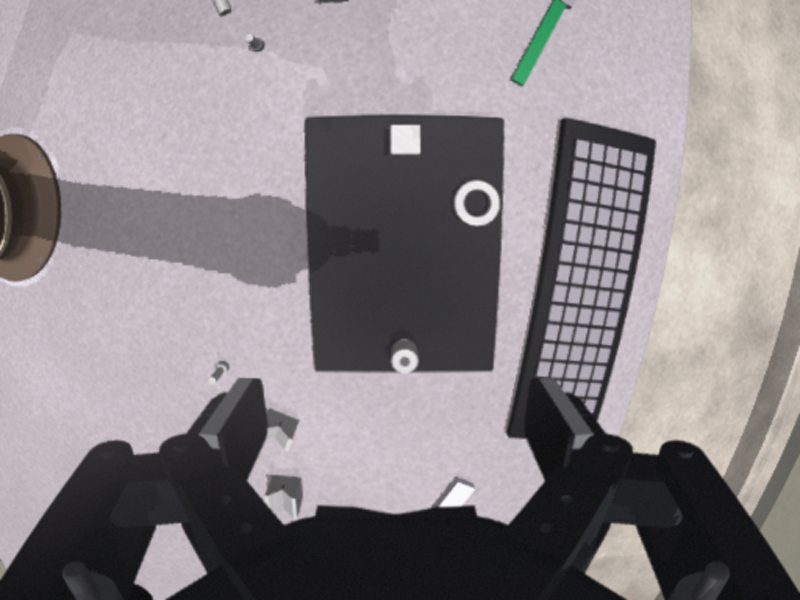

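The wrist view shows the whole plate (305–503, 117–371), stop (405,139), post top (405,360) and ring (477,203). I'll measure these from the bright tops on z=65 and the plate outline on z=30, with depth as a check.

```bash
cat > plate.py <<'E'
from vis import *
def frame(O,ang):
    a=np.radians(ang); return np.array([[np.cos(a),np.sin(a)],[-np.sin(a),np.cos(a)]])  # world->plate rows
E
python3 - <<'E'
from vis import *
c=pickle.load(open("pics/w1.pkl","rb"));P=cloud(c,True);k=800/512
g=cv2.cvtColor(c["img"],cv2.COLOR_BGR2GRAY)
print("plate z",np.nanmedian(P[90:200,210:300,2]),"table z",np.nanmedian(P[50:120,120:160,2]))
res={}
for n,(u,v) in dict(stop=(405,139),post=(405,362),ring=(477,188)).items():
    m=(g>150).astype(np.uint8); x,y=int(u/k),int(v/k); 
    m2=np.zeros_like(m); m2[max(y-22,0):y+30,x-22:x+22]=1
    K,l,st,ce=cv2.connectedComponentsWithStats(m&m2); L=l[y-4:y+5,x-4:x+5];L=L[L>0]; i=np.bincount(L).argmax()
    cn=max(cv2.findContours((l==i).astype(np.uint8),0,1)[0],key=len)[:,0]
    z=45 if n=="ring" else 65
    Q=onplane(c,cn,z,True)[:,:2]; (cx,cy),r=cv2.minEnclosingCircle(np.float32(Q))
    res[n]=rect(Q)[:2]; print(n,"depth z",np.nanmedian(P[l==i][:,2]).round(1),"rect",rect(Q),"circ",round(cx,1),round(cy,1),round(r,1),st[i])
v,u=np.mgrid[:384,:512]
m=((g<85)&(P[...,2]>20)&(u>190)&(u<325)&(v>72)&(v<240)).astype(np.uint8)
m=cv2.morphologyEx(m,cv2.MORPH_CLOSE,np.ones((25,25)))
K,l,st,_=cv2.connectedComponentsWithStats(m);i=1+st[1:,4].argmax()
cn=max(cv2.findContours((l==i).astype(np.uint8),0,1)[0],key=len)[:,0]
print("plate",st[i],rect(onplane(c,cn,30,True)[:,:2]))
d=res["stop"]-res["post"];mid=(res["stop"]+res["post"])/2
print("mid",mid,"len",np.hypot(*d),"yaw plate",np.degrees(np.arctan2(-d[0],d[1])))
E
rm plate.py; python3 plan.py 480 -340 330 -7
```

```text
plate z 28.851992953661238 table z -1.0839986106767014
stop depth z 63.8 rect [585.3 100.9  29.   28.3 -83.9] circ 585.3 101.6 19.8 [250  80  19  19 359]
post depth z -1.0 rect [ 613.3 -158.9   78.2   71.1    5.9] circ 614.4 -169.3 46.5 [ 237  224   44   37 1173]
ring depth z 43.5 rect [669.5  44.2  47.9  45.8   7.3] circ 669.7 44.1 24.5 [291 116  29  28 409]
plate [  195    74   127   163 19815] [597.3 -16.7 294.8 216.8 -83.9]
mid [599.3 -29. ] len 261.3044967083422 yaw plate 6.151321210260656
(array([586.2,  -3.5, 398.2]), np.float64(5.99), np.float64(2.08))
[-0.03, -0.04, 12.99, -32.37, -14.07, 6.8]
```

```bash
cat > blob.py <<'E'
from vis import *
def blob(c,zlo,zhi,near,rad,zp,fish=True,gmin=0):
    "contour on plane zp of the blob with depth height in zlo..zhi, near world xy"
    P=cloud(c,fish); g=cv2.cvtColor(c["img"],cv2.COLOR_BGR2GRAY)
    m=(P[...,2]>zlo)&(P[...,2]<zhi)&(np.hypot(P[...,0]-near[0],P[...,1]-near[1])<rad)&(g>=gmin)
    K,l,st,ce=cv2.connectedComponentsWithStats(m.astype(np.uint8)); i=1+st[1:,4].argmax()
    cn=max(cv2.findContours((l==i).astype(np.uint8),0,1)[0],key=len)[:,0]
    return onplane(c,cn,zp,fish)[:,:2],np.nanmedian(P[l==i][:,2]),onplane(c,ce[i],zp,fish)[0,:2],st[i]
E
python3 - <<'E'
from blob import *
c=pickle.load(open("pics/w1.pkl","rb"));R={}
for n,near,z in(("stop",(585,101),65),("post",(610,-137),65),("ring",(669,44),45)):
    Q,zz,ce,st=blob(c,z-6,z+6,near,32,z,gmin=110 if n=="post" else 150); R[n]=rect(Q)[:2]; print(n,zz.round(1),rect(Q),ce.round(1),st)
d=R["stop"]-R["post"];mid=(R["stop"]+R["post"])/2
print("mid",mid,"len",np.hypot(*d),"yaw",np.degrees(np.arctan2(-d[0],d[1])))
E
```

```text
stop 63.9 [585.3 100.9  29.   28.3 -83.9] [585.4 101.3] [250  80  19  19 350]
post 64.0 [ 610.3 -135.9   28.5   26.2  -84.1] [ 610.4 -135.7] [251 223  16  16 202]
ring 43.6 [669.5  44.2  47.   46.9  52.2] [668.8  43.9] [291 116  29  29 393]
mid [597.8 -17.5] len 238.11602214046835 yaw 6.026638527789525
```

In the tool's units: -32 cm / 80 = -0.4, -31 cm / 80 = -0.3875, 12 degrees / 180 = 0.0667.

Emit:
servo_tool --targets '[[[0, 0, 0.0278, -0.0688, -0.0313, 0.0125, 8.5], [0, 0, 0.0556, -0.1375, -0.0625, 0.0313, 8.5], [0, 0, 0.0667, -0.2125, -0.0875, 0.05, 8.5], [0, 0, 0.0667, -0.2875, -0.1125, 0.0688, 8.5], [0, 0, 0.0667, -0.35, -0.15, 0.0875, 8.5], [0, 0, 0.0667, -0.3875, -0.175, 0.0875, 8.5], [0, 0, 0.0667, -0.4, -0.175, 0.0875, 8.5], [0, 0, 0.0667, -0.4, -0.175, 0.0875, 8.5], [0, 0, 0.0667, -0.4, -0.175, 0.0875, 8.5]]]'

```text
time_s: 3.2
position: [481.5, -335.5, 328.3]
orientation: [[0.103, 0.995, 0.0], [0.995, -0.103, 0.001], [0.001, 0.0, -1.0]]
contact_force: [0.7, -0.5, -0.4]
gripper_width: 85.1
finger_force: 0.0
```

```bash
python3 - <<'E'
from plant import capture
from vis import *
from plan import where
c=capture("wrist");pickle.dump(c,open("pics/w2.pkl","wb"));cv2.imwrite("pics/w2.png",cv2.resize(c["img"],(800,600),interpolation=cv2.INTER_CUBIC))
print(where())
from blob import *
for n,near in(("nv",(456,-270)),("wv",(463,-387))):
  for lo in(12,42):
    Q,zz,ce,st=blob(c,lo,60,near,40,50); print(n,zz.round(1),rect(Q),ce.round(1),st)
E
```

```text
(array([ 481.4, -335.6,  328.3]), np.float64(-5.93), np.float64(3.25))
nv 42.5 [ 458.8 -270.9   44.4   20.5  -16. ] [ 458.9 -270.9] [215 108  34  19 440]
nv 47.8 [ 473.7 -275.2   19.6   12.3   70.1] [ 473.9 -275.4] [237 111  11  16 116]
wv 41.5 [ 465.6 -384.3   47.7   44.7  -86.2] [ 465.2 -383.2] [229 176  32  35 875]
wv 47.4 [ 450.  -388.5   41.2   13.2  -87.5] [ 449.6 -388.1] [229 183  13  28 221]
```

View pics/w2.png

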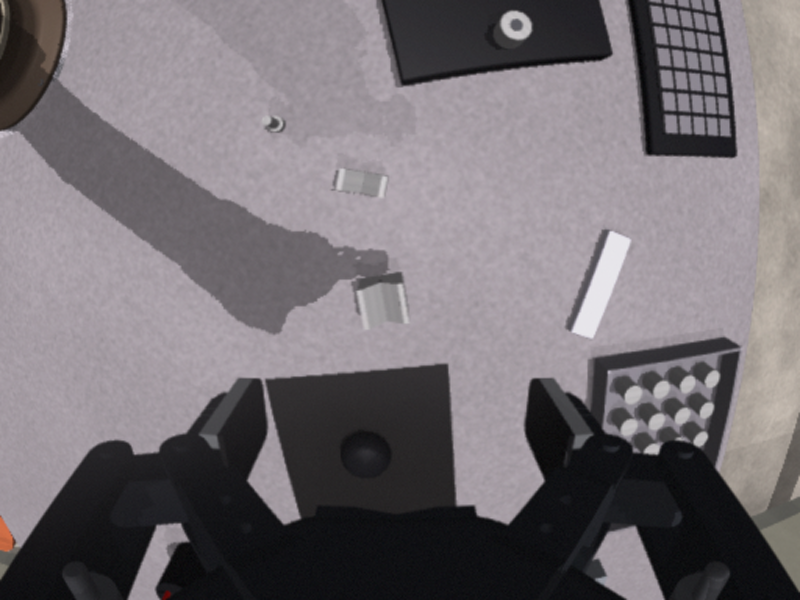

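The wrist view shows the narrow block at (360,182), the wide block at (382,300) and the dark decoy plate below. I'll go lower over the wide block.

```bash
python3 plan.py 464 -388 190 3
```

```text
(array([ 481.4, -335.6,  328.3]), np.float64(-5.93), np.float64(3.25))
[0.01, -0.04, -8.93, -5.4, -1.19, 13.82]
```

In the tool's units: 13.8 cm / 80 = 0.1725, -5.4 cm / 80 = -0.0675, -8.9 degrees / 180 = -0.0494.

Emit:
servo_tool --targets '[[[0, 0, -0.025, -0.025, -0.0063, 0.075, 8.5], [0, 0, -0.0494, -0.05, -0.0125, 0.125, 8.5], [0, 0, -0.0494, -0.0675, -0.015, 0.1725, 8.5], [0, 0, -0.0494, -0.0675, -0.015, 0.1725, 8.5], [0, 0, -0.0494, -0.0675, -0.015, 0.1725, 8.5]]]'

```text
time_s: 3.88
position: [463.7, -389.3, 191.6]
orientation: [[-0.05, 0.999, 0.001], [0.999, 0.05, -0.0], [-0.0, 0.001, -1.0]]
contact_force: [0.0, -0.4, 0.5]
gripper_width: 85.2
finger_force: 0.0
```

```bash
cat > look.py <<'E'
from blob import *
from plant import capture
from plan import where,row
def look(name,png=True):
    c=capture("wrist");pickle.dump(c,open(f"pics/{name}.pkl","wb"));print(where())
    if png: cv2.imwrite(f"pics/{name}.png",cv2.resize(c["img"],(800,600),interpolation=cv2.INTER_CUBIC))
    return c
def top(c,near,rad,z,tol=4):
    "rect of all pixels within tol of height z (as the wrist depth reads), cast onto z"
    P=cloud(c,True); m=(abs(P[...,2]-z)<tol)&(np.hypot(P[...,0]-near[0],P[...,1]-near[1])<rad)
    m=cv2.morphologyEx(m.astype(np.uint8),cv2.MORPH_OPEN,np.ones((2,2))); v,u=np.nonzero(m)
    return rect(onplane(c,np.c_[u,v],z,True)[:,:2]),m.sum(),np.median(P[v,u,2]).round(1)
E
python3 - <<'E'
from look import *
c=look("w3"); P=cloud(c,True); print("table",np.nanmedian(P[60:90,200:300,2]))
for z,t in((49,3),(49,5),(49,2)): print(top(c,(465,-386),36,z,t))
E
```

```text
(array([ 464. , -389.4,  192. ]), np.float64(2.89), np.float64(3.92))
table -0.8692462039696238
(array([ 465.4, -389.4,   42.5,   40. ,    4. ]), np.uint64(615), np.float64(nan))
(array([ 465.4, -389. ,   42.5,   40.9,    4. ]), np.uint64(776), np.float64(nan))
(array([ 465.4, -389.4,   42.5,   40. ,    4. ]), np.uint64(527), np.float64(nan))
```

View pics/w3.png

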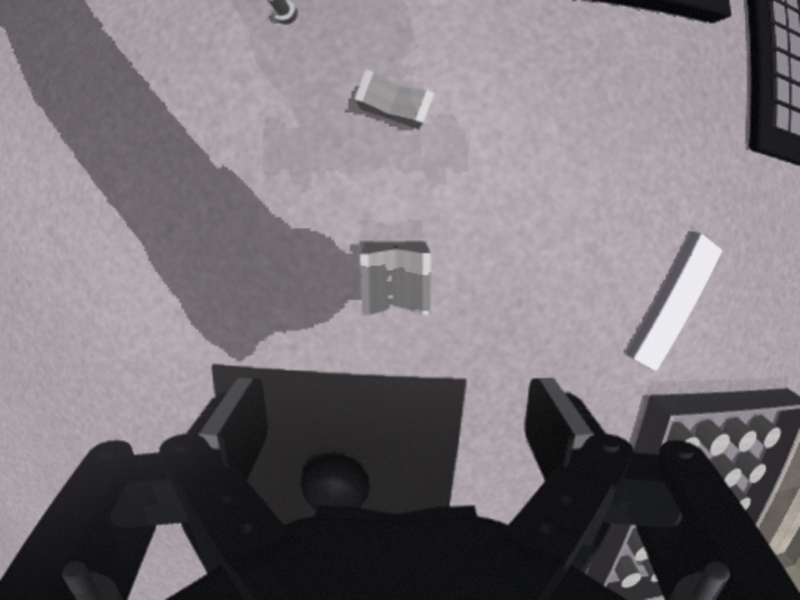

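The view shows the wide block at (395,277), aligned with the fingers: centre (465.4, -389.4), yaw about 3.9°, sizes 42.5x40 with the lands at z≈49 against a table at -0.9. This fits the spec. Now I'll grasp it.

```bash
python3 plan.py 465.4 -389.4 30 3.8
```

```text
(array([ 464. , -389.4,  192. ]), np.float64(2.89), np.float64(3.92))
[0.12, 0.06, -0.91, 0.01, 0.1, 16.2]
```

In the tool's units: 16.2 cm / 80 = 0.2025, 14 cm / 80 = 0.175, -0.9 degrees / 180 = -0.005.

Emit:
servo_tool --targets '[[[0, 0, -0.005, 0, 0.0013, 0.0625, 8.5], [0, 0, -0.005, 0, 0.0013, 0.125, 8.5], [0, 0, -0.005, 0, 0.0013, 0.175, 8.5], [0, 0, -0.005, 0, 0.0013, 0.2025, 8.5], [0, 0, -0.005, 0, 0.0013, 0.2025, 8.5], [0, 0, -0.005, 0, 0.0013, 0.2025, 6], [0, 0, -0.005, 0, 0.0013, 0.2025, 4], [0, 0, -0.005, 0, 0.0013, 0.2025, 4], [0, 0, -0.005, 0, 0.0013, 0.2025, 3.5], [0, 0, -0.005, 0, 0.0013, 0.2025, 3.5]]]' --force 50

```text
time_s: 5.18
position: [464.3, -390.3, 30.1]
orientation: [[-0.065, 0.998, 0.002], [0.998, 0.065, -0.001], [-0.001, 0.002, -1.0]]
contact_force: [-1.0, 2.0, 6.7]
gripper_width: 42.8
finger_force: 52.2
```

```bash
python3 plan.py 465.4 -389.4 130 6 589.2 32.2 130 6  592.6 32.2 61 6
```

```text
(array([ 464.3, -390.3,   30.1]), np.float64(3.71), np.float64(5.18))
[0.12, 0.06, -2.29, 0.07, 0.14, -9.99]
[0.12, 0.06, -2.29, 41.35, 15.22, -10.0]
[0.12, 0.06, -2.29, 41.33, 15.55, -3.1]
```

In the tool's units: 41 cm / 80 = 0.5125, 38 cm / 80 = 0.475, -2.3 degrees / 180 = -0.0128.

Emit:
servo_tool --targets '[[[0, 0, 0, 0, 0, -0.0375, 3.5], [0, 0, 0, 0, 0.0013, -0.1, 3.5], [0, 0, -0.0128, 0.0375, 0.025, -0.1375, 3.5], [0, 0, -0.0128, 0.1125, 0.05, -0.1375, 3.5], [0, 0, -0.0128, 0.1875, 0.075, -0.1375, 3.5], [0, 0, -0.0128, 0.2625, 0.1, -0.1375, 3.5], [0, 0, -0.0128, 0.3375, 0.125, -0.1375, 3.5], [0, 0, -0.0128, 0.4125, 0.1625, -0.1375, 3.5], [0, 0, -0.0128, 0.475, 0.1875, -0.1375, 3.5], [0, 0, -0.0128, 0.5125, 0.1925, -0.1375, 3.5]]]'

```text
time_s: 6.42
position: [591.1, 34.4, 137.8]
orientation: [[-0.11, 0.994, -0.001], [0.994, 0.11, 0.001], [0.001, -0.0, -1.0]]
contact_force: [1.0, -0.8, -6.8]
gripper_width: 42.9
finger_force: 54.6
```

Emit:
servo_tool --targets '[[[0, 0, 0, 0, 0, 0, 3.5], [0, 0, 0, 0, 0, 0, 3.5]]]'

```text
time_s: 6.68
position: [590.1, 28.5, 138.2]
orientation: [[-0.104, 0.995, -0.001], [0.995, 0.104, -0.001], [-0.001, -0.001, -1.0]]
contact_force: [-0.1, -0.8, -5.7]
gripper_width: 43.4
finger_force: 54.6
```

```bash
python3 - <<'E'
from look import *
c=look("w4")
P=cloud(c,True)
print(top(c,(585,101),28,64,4), top(c,(585,101),28,64,2))
print(top(c,(669,44),32,43.8,3))
print(row((591.5,31.2,61),6))
E
```

```text
(array([590.2,  27.9, 138.3]), np.float64(5.91), np.float64(6.72))
(array([586.3, 100.8,  30.2,  29.3,   6.2]), np.uint64(1682), np.float64(nan)) (array([586.5, 100.9,  29.6,  29.3,   6.1]), np.uint64(1646), np.float64(nan))
(array([670.2,  43.6,  49.1,  49. , -41.2]), np.uint64(1558), np.float64(nan))
[-0.04, 0.04, -0.09, 0.32, 0.17, 7.73]
```

View pics/w4.png

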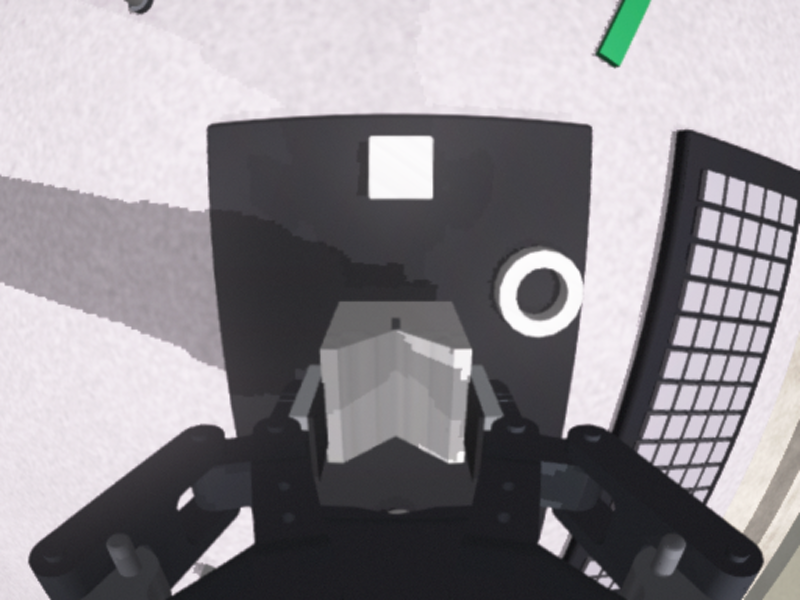

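The wrist view shows the held wide block (396,390) and the stop top (401,167) together. I'll measure the block relative to the stop in this same view.

```bash
python3 - <<'E'
from look import *
c=pickle.load(open("pics/w4.pkl","rb"));P=cloud(c,True)
Z=P[190:310,195:310,2];print(np.nanpercentile(Z[(Z>100)&(Z<200)],[50,80,90,95,98]))
for z,t in((157,2),(157,3),(156,4)):
    try:
        m=(abs(P[...,2]-z)<t); m[:,:195]=0;m[:,312:]=0;m[:205]=0; m[300:]=0
        m=cv2.morphologyEx(m.astype(np.uint8),cv2.MORPH_OPEN,np.ones((2,2)));v,u=np.nonzero(m)
        Q=onplane(c,np.c_[u,v],z,True)[:,:2];print(z,t,rect(Q),m.sum(),u.min(),u.max(),v.min(),v.max())
    except Exception as e: print(e)
E
```

```text
[150.82744475 157.05528342 165.44309626 175.34640163 177.70090279]
157 2 [591.5  29.9  54.4  40.4   6.1] 2084 196 312 223 296
157 3 [591.4  30.2  54.5  40.9   6.1] 2536 196 312 222 296
156 4 [591.5  30.1  54.9  42.2   6.1] 3297 196 312 220 296
```

```bash
python3 - <<'E'
from look import *
c=pickle.load(open("pics/w4.pkl","rb"));k=512/800
Q=onplane(c,np.array([(322,349),(470,349),(466,462),(328,463)])*k,157,True)[:,:2]
b=Q.mean(0);print(Q.round(1),b, np.linalg.norm(Q-np.roll(Q,1,0),axis=1))
a=np.radians(6.05);tx=np.array([-np.sin(a),np.cos(a)]);ty=np.array([np.cos(a),np.sin(a)])
s=np.array([586.4,100.9]); print("stop-block along line",(s-b)@tx,"across",(s-b)@ty)
mid=s-120*tx; print("mid from stop",mid, "block-tcp in tool",(b-[590.2,27.9])@tx,(b-[590.2,27.9])@ty)
E
```

```text
[[567.8  47.5]
 [610.4  52.1]
 [616.   12.4]
 [571.3   7.2]] [591.3725834   29.79710212] [40.44334714 42.82027944 40.06749525 44.93927792]
stop-block along line 71.23096788500942 across 2.549095293202103
mid from stop [599.04755689 -18.43163581] block-tcp in tool 1.7629498665637604 1.366000015544579
```

In the tool's units: 7.3 cm / 80 = 0.0913, 0.25 cm / 80 = 0.0031.

Emit:
servo_tool --targets '[[[0, 0, 0, 0.0019, 0.0031, 0.0375, 3.5], [0, 0, 0, 0.0019, 0.0031, 0.0688, 3.5], [0, 0, 0, 0.0019, 0.0031, 0.0875, 3.5], [0, 0, 0, 0.0019, 0.0031, 0.0913, 3.5], [0, 0, 0, 0.0019, 0.0031, 0.0913, 3.5]]]'

```text
time_s: 7.35
position: [593.5, 30.5, 65.9]
orientation: [[-0.104, 0.995, 0.001], [0.995, 0.104, -0.0], [-0.0, 0.001, -1.0]]
contact_force: [0.7, -0.3, -6.2]
gripper_width: 42.7
finger_force: 54.4
```

```bash
python3 - <<'E'
from look import *
c=look("w5")
print(top(c,(585,101),28,64,4), top(c,(669,44),32,43.8,3))
P=cloud(c,True);print("plate",np.nanmedian(P[90:110,160:200,2]))
cv2.imwrite("pics/w5c.png",cv2.resize(c["img"][60:320,140:372],None,fx=2.3,fy=2.3,interpolation=cv2.INTER_CUBIC))
E
```

```text
(array([593.7,  30.7,  66.2]), np.float64(5.97), np.float64(7.4))
(array([586.1, 101.1,  29.9,  29.4,   6.1]), np.uint64(3719), np.float64(nan)) (array([670.2,  44. ,  50. ,  48.8,  -5.8]), np.uint64(2619), np.float64(nan))
plate 28.869014045516792
```

View pics/w5c.png

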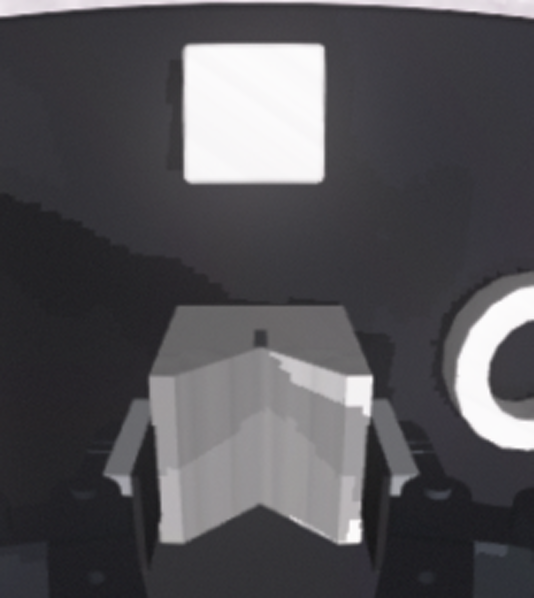

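The crop shows the block lands (150–371, 376) to (160–362, 543) and the stop (184–325, 43–184). I'll compute the block's offset from the stop.

```bash
cat > rel.py <<'E'
from look import *
def rel(name,corners,off,sc,z,stop,tcp,yaw=6.05):
    c=pickle.load(open(f"pics/{name}.pkl","rb"))
    Q=onplane(c,np.array(corners)/sc+off,z,True)[:,:2];b=Q.mean(0)
    a=np.radians(yaw);tx=np.array([-np.sin(a),np.cos(a)]);ty=np.array([np.cos(a),np.sin(a)])
    s=np.array(stop);print("block",b.round(1),"sides",np.linalg.norm(Q-np.roll(Q,1,0),axis=1).round(1),
     "stop-block along,across",((s-b)@tx).round(2),((s-b)@ty).round(2),"block-tcp",((b-tcp)@tx).round(2),((b-tcp)@ty).round(2))
E
python3 - <<'E'
from rel import *
rel("w5",[(150,376),(371,376),(362,543),(160,543)],(140,60),2.3,85,(586.1,101.1),np.array([593.7,30.7]))
E
python3 plan.py 590 30 66 6
```

```text
block [594.6  31.8] sides [40.1 43.4 40.2 44.6] stop-block along,across 69.79 -1.12 block-tcp 1.01 0.99
(array([593.7,  30.7,  66.2]), np.float64(5.97), np.float64(7.4))
[0.08, 0.0, -0.03, -0.03, -0.38, 0.02]
```

In the tool's units: 0.4 cm / 80 = 0.005, 0.3 cm / 80 = 0.0038.

Emit:
servo_tool --targets '[[[0, 0, 0, 0, -0.0014, 0, 3.5], [0, 0, 0, 0, -0.0014, 0.0025, 3.5], [0, 0, 0, 0, -0.0014, 0.0038, 3.5], [0, 0, 0, 0, -0.0014, 0.005, 3.5], [0, 0, 0, 0, -0.0014, 0.005, 3.5]]]'

```text
time_s: 8.02
position: [591.9, 31.0, 61.2]
orientation: [[-0.105, 0.995, -0.0], [0.995, 0.105, -0.0], [-0.0, -0.0, -1.0]]
contact_force: [-0.4, -0.2, -7.4]
gripper_width: 42.9
finger_force: 54.5
```

```bash
python3 - <<'E'
from look import *
c=look("w6",False)
print(top(c,(585,101),28,64,4))
cv2.imwrite("pics/w6c.png",cv2.resize(c["img"][60:320,140:372],None,fx=2.3,fy=2.3,interpolation=cv2.INTER_CUBIC))
E
```

```text
(array([591.9,  30.9,  61.3]), np.float64(6.0), np.float64(8.07))
(array([586. , 101.2,  29.9,  29.4,   6.1]), np.uint64(3976), np.float64(nan))
```

In the tool's units: 0.13 cm / 80 = 0.0016, 0.05 cm / 80 = 0.0006.

Emit:
servo_tool --targets '[[[0, 0, 0, -0.0005, 0.0005, 0.0006, 3.5], [0, 0, 0, -0.0005, 0.0005, 0.0013, 3.5], [0, 0, 0, -0.0005, 0.0005, 0.0016, 3.5], [0, 0, 0, -0.0005, 0.0005, 0.0016, 3.5]]]'

```text
time_s: 8.57
position: [592.4, 30.6, 60.2]
orientation: [[-0.105, 0.995, 0.0], [0.995, 0.105, 0.0], [0.0, 0.0, -1.0]]
contact_force: [-0.1, 0.2, -5.1]
gripper_width: 42.9
finger_force: 54.8
```

Not quite in contact yet, so I'll go down gently.

In the tool's units: 0.08 cm / 80 = 0.001, 0.04 cm / 80 = 0.0005.

Emit:
servo_tool --targets '[[[0, 0, 0, 0, 0, 0.0005, 3.5], [0, 0, 0, 0, 0, 0.001, 3.5], [0, 0, 0, 0, 0, 0.001, 3.5]]]'

```text
time_s: 8.95
position: [592.4, 30.5, 60.1]
orientation: [[-0.104, 0.995, 0.0], [0.995, 0.104, 0.001], [0.001, 0.0, -1.0]]
contact_force: [-3.5, 0.6, 6.5]
gripper_width: 43.0
finger_force: 56.0
```

In the tool's units: -12 cm / 80 = -0.15, -9 cm / 80 = -0.1125.

Emit:
servo_tool --targets '[[[0, 0, 0, 0, 0, 0, 4.6], [0, 0, 0, 0, 0, 0, 5.2], [0, 0, 0, 0, 0, 0, 6.0], [0, 0, 0, 0, 0, 0, 6.0], [0, 0, 0, 0, 0, 0, 6.0], [0, 0, 0, 0, 0, -0.025, 6.0], [0, 0, 0, 0, 0, -0.0625, 6.0], [0, 0, 0, 0, 0, -0.1125, 6.0], [0, 0, 0, 0, 0, -0.15, 6.0], [0, 0, 0, 0, 0, -0.15, 6.0]]]'

```text
time_s: 10.2
position: [594.1, 30.3, 183.0]
orientation: [[-0.104, 0.995, 0.006], [0.995, 0.104, 0.001], [0.001, 0.006, -1.0]]
contact_force: [0.3, -0.5, -0.0]
gripper_width: 60.0
finger_force: 0.0
```

```bash
python3 - <<'E'
from look import *
c=look("w7",False)
a=np.radians(6.05);tx=np.array([-np.sin(a),np.cos(a)]);ty=np.array([np.cos(a),np.sin(a)])
s=top(c,(585,101),28,64,4);b=top(c,(593,31),38,79,4);r=top(c,(669,44),32,43.8,3);print(s,b,r)
d=s[0][:2]-b[0][:2];print(d@tx,d@ty)
print(row((458.9,-271.0,190),-17))
E
```

```text
(array([593.1,  30.6, 181.2]), np.float64(6.0), np.float64(10.25))
(array([586.5, 101.2,  29.5,  29.2,   5.7]), np.uint64(1153), np.float64(nan)) (array([594. ,  31.3,  43.3,  40.5,   6. ]), np.uint64(914), np.float64(nan)) (array([670.8,  43.7,  48.9,  48.5, -37.6]), np.uint64(1174), np.float64(nan))
70.30115016403325 -0.09102534838458394
[0.17, -0.08, 23.0, -28.59, -16.5, -0.95]
```

The wide block stands 70.3 mm from the stop, 0.1 mm off the line. Next is the narrow one.

In the tool's units: -28.6 cm / 80 = -0.3575, -16.5 cm / 80 = -0.2063, 23 degrees / 180 = 0.1278.

Emit:
servo_tool --targets '[[[0, 0, 0.0222, -0.05, -0.0375, -0.0125, 8.5], [0, 0, 0.0444, -0.125, -0.075, -0.0125, 8.5], [0, 0, 0.0667, -0.2, -0.1125, -0.0125, 8.5], [0, 0, 0.0944, -0.2625, -0.15, -0.0125, 8.5], [0, 0, 0.1167, -0.3125, -0.1813, -0.0125, 8.5], [0, 0, 0.1278, -0.35, -0.2063, -0.0125, 8.5], [0, 0, 0.1278, -0.3575, -0.2063, -0.0125, 8.5], [0, 0, 0.1278, -0.3575, -0.2063, -0.0125, 8.5], [0, 0, 0.1278, -0.3575, -0.2063, -0.0125, 8.5]]]'

```text
time_s: 11.38
position: [458.8, -269.7, 188.9]
orientation: [[0.29, 0.957, -0.001], [0.957, -0.29, 0.001], [0.0, -0.001, -1.0]]
contact_force: [0.4, 0.6, -0.1]
gripper_width: 84.8
finger_force: 0.0
```

```bash
python3 - <<'E'
from look import *
c=look("w8",False)
for t in(2,3,5):
    b=top(c,(459,-271),32,49,t); print(b)
print(row((*b[0][:2],30),b[0][4]))
E
```

```text
(array([ 458.8, -269.8,  188.9]), np.float64(-16.86), np.float64(11.42))
(array([ 458.6, -272.1,   42.7,   19.3,  -16.8]), np.uint64(279), np.float64(nan))
(array([ 458.7, -271.6,   42.7,   20.3,  -16.8]), np.uint64(323), np.float64(nan))
(array([ 458.7, -271.6,   42.7,   20.3,  -16.8]), np.uint64(407), np.float64(nan))
[-0.04, -0.02, -0.06, -0.19, 0.05, 15.89]
```

In the tool's units: 15.9 cm / 80 = 0.1988, -0.25 cm / 80 = -0.0031.

Emit:
servo_tool --targets '[[[0, 0, 0, -0.0031, -0.0006, 0.0625, 8.5], [0, 0, 0, -0.0031, -0.0006, 0.125, 8.5], [0, 0, 0, -0.0031, -0.0006, 0.175, 8.5], [0, 0, 0, -0.0031, -0.0006, 0.1988, 8.5], [0, 0, 0, -0.0031, -0.0006, 0.1988, 8.5], [0, 0, 0, -0.0031, -0.0006, 0.1988, 6], [0, 0, 0, -0.0031, -0.0006, 0.1988, 4], [0, 0, 0, -0.0031, -0.0006, 0.1988, 4], [0, 0, 0, -0.0031, -0.0006, 0.1988, 3.5], [0, 0, 0, -0.0031, -0.0006, 0.1988, 3.5]]]' --force 40

```text
time_s: 12.68
position: [457.6, -273.5, 31.6]
orientation: [[0.292, 0.956, 0.002], [0.956, -0.292, 0.0], [0.001, 0.002, -1.0]]
contact_force: [-2.0, 1.1, 8.1]
gripper_width: 42.9
finger_force: 40.1
```

```bash
python3 plan.py 602.0 -57.5 140 6
```

```text
(array([ 457.6, -273.5,   31.6]), np.float64(-16.99), np.float64(12.68))
[0.11, -0.01, -22.99, 24.89, 7.51, -10.81]
```

In the tool's units: 24.65 cm / 80 = 0.3081, -10.8 cm / 80 = -0.135, -23 degrees / 180 = -0.1278.

Emit:
servo_tool --targets '[[[0, 0, 0, 0, 0, -0.0375, 3.5], [0, 0, -0.0278, 0, 0, -0.1, 3.5], [0, 0, -0.0556, 0.0375, 0.0125, -0.135, 3.5], [0, 0, -0.0833, 0.1, 0.0313, -0.135, 3.5], [0, 0, -0.1111, 0.1625, 0.05, -0.135, 3.5], [0, 0, -0.1278, 0.225, 0.075, -0.135, 3.5], [0, 0, -0.1278, 0.2813, 0.0875, -0.135, 3.5], [0, 0, -0.1278, 0.3081, 0.095, -0.135, 3.5], [0, 0, -0.1278, 0.3081, 0.095, -0.135, 3.5], [0, 0, -0.1278, 0.3081, 0.095, -0.135, 3.5]]]'

```text
time_s: 13.92
position: [600.8, -61.8, 138.4]
orientation: [[-0.102, 0.995, -0.001], [0.995, 0.102, -0.001], [-0.001, -0.001, -1.0]]
contact_force: [-1.0, -0.5, -3.2]
gripper_width: 42.9
finger_force: 43.5
```

Emit:
servo_tool --targets '[[[0, 0, 0, 0, 0, 0.025, 3.5], [0, 0, 0, 0, 0, 0.0625, 3.5], [0, 0, 0, 0, 0, 0.0813, 3.5], [0, 0, 0, 0, 0, 0.09, 3.5], [0, 0, 0, 0, 0, 0.09, 3.5]]]'

```text
time_s: 14.55
position: [601.7, -60.3, 66.1]
orientation: [[-0.104, 0.995, -0.0], [0.995, 0.104, -0.0], [-0.0, -0.0, -1.0]]
contact_force: [-0.7, -1.0, -2.2]
gripper_width: 42.8
finger_force: 43.4
```

```bash
python3 - <<'E'
from look import *
c=look("w9",False)
a=np.radians(6.05);tx=np.array([-np.sin(a),np.cos(a)]);ty=np.array([np.cos(a),np.sin(a)])
s=top(c,(585,101),28,64,4);b=top(c,(593.5,31),38,79,4);r=top(c,(669,44),32,43.8,3);print(s,b,r)
from plan import where
p,_,_=where(); n=top(c,p[:2]+1,27,p[2]+50-31.6-1,4); print(n,"cam block z",p[2]+17.4)
for x in(s,b):
    d=x[0][:2]-n[0][:2];print("from held:",d@tx,d@ty); d=x[0][:2]-p[:2]; print("from tcp",d@tx,d@ty)
cv2.imwrite("pics/w9c.png",cv2.resize(c["img"][20:320,130:380],None,fx=2,fy=2,interpolation=cv2.INTER_CUBIC))
E
```

```text
(array([602. , -60.2,  66.6]), np.float64(5.98), np.float64(14.6))
(array([0., 0., 0., 0., 0.]), np.uint64(0), np.float64(nan)) (array([593.5,  31.6,  44.2,  39.6,   6.1]), np.uint64(3482), np.float64(nan)) (array([669.8,  43.1,  49.1,  48.6, -83.4]), np.uint64(3064), np.float64(nan))
(array([603.5, -58.8,  51. ,  25.6,   6. ]), np.uint64(1443), np.float64(nan)) cam block z 84.0
from held: 122.0791730823667 -593.9413822083164
from tcp 123.31328103897826 -592.3021819303066
from held: 90.95046204985289 -0.4164767919943083
from tcp 92.18457000646447 1.22272348601568
  return _methods._mean(a, axis=axis, dtype=dtype,
  ret = ret.dtype.type(ret / rcount)
```

View pics/w9c.png

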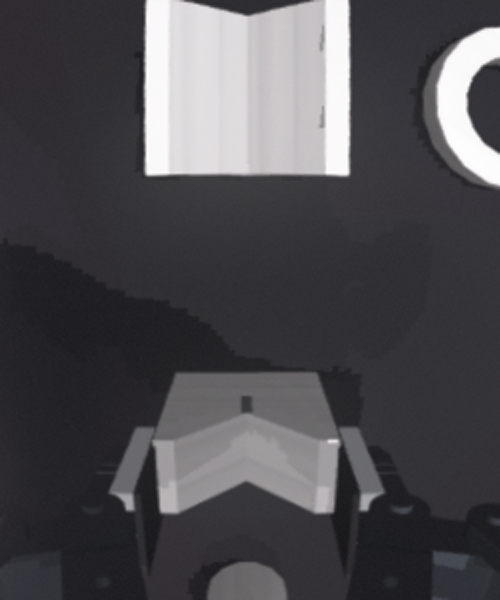

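The crop shows the wide block's top (145–350, up to 175) and the held narrow block's top corners (155,440), (338,440), (334,511), (159,511). I'll compute the gap and alignment.

```bash
python3 - <<'E'
from rel import *
for z in(83,84,85): rel("w9",[(155,440),(338,440),(334,511),(159,511)],(130,20),2,z,(593.5,31.6),np.array([602,-60.2]))
E
```

```text
block [602.6 -58. ] sides [19.7 42.9 19.7 43.4] stop-block along,across 90.05 0.42 block-tcp 2.14 0.81
block [602.5 -57.4] sides [19.5 42.6 19.5 43.1] stop-block along,across 89.5 0.42 block-tcp 2.69 0.81
block [602.5 -56.9] sides [19.3 42.2 19.3 42.7] stop-block along,across 88.95 0.41 block-tcp 3.24 0.81
```

In the tool's units: 0.4 cm / 80 = 0.005, 0.15 cm / 80 = 0.0019.

Emit:
servo_tool --targets '[[[0, 0, 0, 0, 0.0005, 0.0019, 3.5], [0, 0, 0, 0, 0.0005, 0.0038, 3.5], [0, 0, 0, 0, 0.0005, 0.005, 3.5], [0, 0, 0, 0, 0.0005, 0.005, 3.5]]]'

```text
time_s: 15.1
position: [602.1, -59.8, 62.3]
orientation: [[-0.105, 0.995, 0.0], [0.995, 0.105, 0.0], [0.0, 0.0, -1.0]]
contact_force: [-1.1, 0.4, -2.9]
gripper_width: 42.8
finger_force: 43.4
```

```bash
python3 - <<'E'
from look import *
c=look("w10",False);p,_,_=where()
b=top(c,(593.5,31),38,79,4);a=np.radians(6.05);tx=np.array([-np.sin(a),np.cos(a)]);ty=np.array([np.cos(a),np.sin(a)])
d=b[0][:2]-p[:2]; print(b,"from tcp",d@tx-2.1,d@ty-.8)
E
```

```text
(array([602.2, -59.8,  62.3]), np.float64(6.01), np.float64(15.15))
(array([593.5,  31.6,  44. ,  39.5,   6.1]), np.uint64(3725), np.float64(nan)) from tcp 89.70787714859055 0.18167890336174075
```

In the tool's units: 0.12 cm / 80 = 0.0015, 0.08 cm / 80 = 0.001.

Emit:
servo_tool --targets '[[[0, 0, 0, -0.0003, 0.0003, 0.0005, 3.5], [0, 0, 0, -0.0003, 0.0003, 0.001, 3.5], [0, 0, 0, -0.0003, 0.0003, 0.0015, 3.5], [0, 0, 0, -0.0003, 0.0003, 0.0015, 3.5]]]'

```text
time_s: 15.65
position: [602.5, -60.0, 61.7]
orientation: [[-0.104, 0.995, 0.0], [0.995, 0.104, 0.0], [0.0, 0.0, -1.0]]
contact_force: [-2.3, 0.3, 5.8]
gripper_width: 42.6
finger_force: 44.4
```

Contact. I'll release, open about 8 mm a side, and rise.

In the tool's units: -15 cm / 80 = -0.1875, -11 cm / 80 = -0.1375.

Emit:
servo_tool --targets '[[[0, 0, 0, 0, 0, 0, 4.6], [0, 0, 0, 0, 0, 0, 5.2], [0, 0, 0, 0, 0, 0, 6.0], [0, 0, 0, 0, 0, 0, 6.0], [0, 0, 0, 0, 0, 0, 6.0], [0, 0, 0, 0, 0, -0.025, 6.0], [0, 0, 0, 0, 0, -0.075, 6.0], [0, 0, 0, 0, 0, -0.1375, 6.0], [0, 0, 0, 0, 0, -0.1875, 6.0], [0, 0, 0, 0, 0, -0.1875, 6.0]]]'

```text
time_s: 16.9
position: [604.3, -60.8, 215.9]
orientation: [[-0.104, 0.995, 0.007], [0.995, 0.104, 0.0], [-0.0, 0.007, -1.0]]
contact_force: [0.8, -0.1, -0.1]
gripper_width: 60.1
finger_force: 0.0
```

```bash
python3 - <<'E'
from look import *
c=look("w11",False)
a=np.radians(6.05);tx=np.array([-np.sin(a),np.cos(a)]);ty=np.array([np.cos(a),np.sin(a)])
R=dict(stop=top(c,(585,101),28,64,4),wide=top(c,(593,31),38,79,4),narrow=top(c,(603,-58),30,79,4),post=top(c,(610,-137),25,64,4),ring=top(c,(669,44),32,43.8,3))
for k,v in R.items(): print(k,v, [((v[0][:2]-R["wide"][0][:2])@q).round(2) for q in(tx,ty)])
print(row((484,278,200),2.5))
E
```

```text
(array([603.2, -60.2, 213.7]), np.float64(5.99), np.float64(16.95))
stop (array([586.4,  99.4,  29.5,  29.4,   6. ]), np.uint64(852), np.float64(nan)) [np.float64(69.11), np.float64(-0.22)]
wide (array([593.9,  30.7,  44.5,  39. ,   5.9]), np.uint64(778), np.float64(nan)) [np.float64(0.0), np.float64(0.0)]
narrow (array([604. , -58.3,  43. ,  20. ,   5.9]), np.uint64(379), np.float64(78.1)) [np.float64(-89.57), np.float64(0.66)]
post (array([ 611.6, -137. ,   28.5,   27.6,  -84.1]), np.uint64(482), np.float64(nan)) [np.float64(-168.63), np.float64(-0.07)]
ring (array([670.5,  42.9,  48.5,  48.1,   6.9]), np.uint64(1022), np.float64(nan)) [np.float64(4.06), np.float64(77.46)]
[0.24, -0.02, 3.49, 34.88, -8.33, 1.34]
```

Everything is within about 0.6 mm. Now the gauge block.

In the tool's units: 34.9 cm / 80 = 0.4363, 32.5 cm / 80 = 0.4063, 3.5 degrees / 180 = 0.0194.

Emit:
servo_tool --targets '[[[0, 0, 0.0056, 0.0625, -0.0125, 0, 8.5], [0, 0, 0.0111, 0.1375, -0.0313, 0, 8.5], [0, 0, 0.0194, 0.2125, -0.05, 0.0063, 8.5], [0, 0, 0.0194, 0.2875, -0.0688, 0.0125, 8.5], [0, 0, 0.0194, 0.35, -0.0875, 0.0163, 8.5], [0, 0, 0.0194, 0.4063, -0.1, 0.0163, 8.5], [0, 0, 0.0194, 0.4363, -0.1038, 0.0163, 8.5], [0, 0, 0.0194, 0.4363, -0.1038, 0.0163, 8.5], [0, 0, 0.0194, 0.4363, -0.1038, 0.0163, 8.5]]]'

```text
time_s: 18.08
position: [483.4, 276.9, 197.7]
orientation: [[-0.042, 0.999, -0.001], [0.999, 0.042, -0.001], [-0.001, -0.001, -1.0]]
contact_force: [0.1, 0.1, -0.5]
gripper_width: 84.7
finger_force: 0.0
```

```bash
python3 - <<'E'
from look import *
c=look("w12")
for t in(3,5): b=top(c,(484,278),28,24,t); print(b)
for z in (18,16): print(top(c,(484,399),95,45,6), top(c,(484,399),95,54,5))
print(row((*b[0][:2],26),b[0][4]))
E
```

```text
(array([483.7, 276.7, 197.9]), np.float64(2.39), np.float64(18.12))
(array([485.4, 277.1,  32.9,  20.1,   2.5]), np.uint64(561), np.float64(nan))
(array([485.3, 277.6,  32.9,  21.1,   3.2]), np.uint64(574), np.float64(nan))
(array([484.6, 396.5, 165.6,  37. ,  -8. ]), np.uint64(3279), np.float64(nan)) (array([561.3, 385.4,  23.6,   8.9,  80.7]), np.uint64(185), np.float64(nan))
(array([484.6, 396.5, 165.6,  37. ,  -8. ]), np.uint64(3279), np.float64(nan)) (array([561.3, 385.4,  23.6,   8.9,  80.7]), np.uint64(185), np.float64(nan))
[-0.02, 0.05, -0.81, 0.1, 0.17, 17.19]
```

View pics/w12.png

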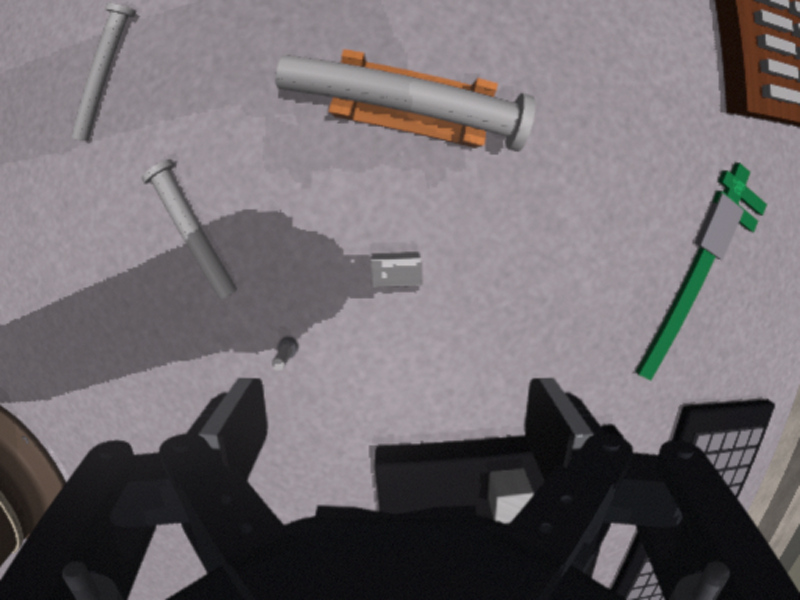

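The view shows the gauge block at (397,272), and the shaft in its orange cradle with its flange at (525,120). Now I'll grasp the gauge block.

In the tool's units: 17.2 cm / 80 = 0.215, 0.07 cm / 80 = 0.0009, -0.5 degrees / 180 = -0.0028.

Emit:
servo_tool --targets '[[[0, 0, -0.0028, 0, 0.0009, 0.0625, 8.5], [0, 0, -0.0028, 0, 0.0009, 0.125, 8.5], [0, 0, -0.0028, 0, 0.0009, 0.1875, 8.5], [0, 0, -0.0028, 0, 0.0009, 0.215, 8.5], [0, 0, -0.0028, 0, 0.0009, 0.215, 8.5], [0, 0, -0.0028, 0, 0.0009, 0.215, 6], [0, 0, -0.0028, 0, 0.0009, 0.215, 4], [0, 0, -0.0028, 0, 0.0009, 0.215, 3], [0, 0, -0.0028, 0, 0.0009, 0.215, 2.5], [0, 0, -0.0028, 0, 0.0009, 0.215, 2.5]]]' --force 35

```text
time_s: 19.38
position: [484.0, 278.6, 26.2]
orientation: [[-0.053, 0.999, 0.0], [0.999, 0.053, 0.0], [0.0, 0.0, -1.0]]
contact_force: [0.2, -0.7, -0.5]
gripper_width: 24.8
finger_force: 0.0
```

```bash
python3 plan.py 597.5 -18.8 140 6
```

```text
(array([484. , 278.6,  26.2]), np.float64(3.01), np.float64(19.38))
[0.01, -0.01, -2.99, -30.29, 9.77, -11.38]
```

The fingers closed on nothing, so I'll look before moving.

```bash
python3 - <<'E'
from look import *
c=look("w13",False)
cv2.imwrite("pics/w13c.png",cv2.resize(c["img"][60:384,100:412],None,fx=1.8,fy=1.8,interpolation=cv2.INTER_CUBIC))
E
```

```text
(array([484. , 278.5,  26.2]), np.float64(3.01), np.float64(19.42))
```

View pics/w13c.png

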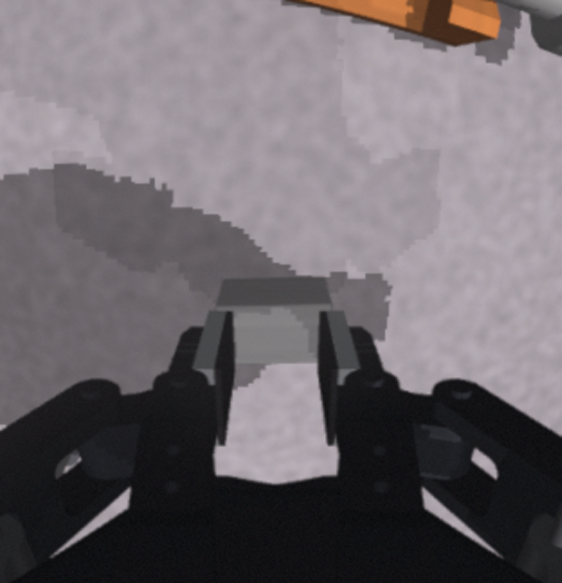

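The crop shows the pads at (215,345) and (335,345) overlapping the block's top (235–320, 305–360) without any grip. I'll check heights from depth.

```bash
python3 - <<'E'
from look import *
c=pickle.load(open("pics/w13.pkl","rb"));P=cloud(c,True)
for u,v in[(275,335),(275,350),(275,290),(240,290),(210,330),(205,360),(345,330),(226,340),(226,400),(226,430),(325,380),(275,420),(190,340),(170,420)]:
    print((u,v),P[int(60+v/1.8),int(100+u/1.8)].round(1))
E
```

```text
(275, 335) [484.6 277.9  23.2]
(275, 350) [484.8 273.4  24.2]
(275, 290) [484.  288.   11.8]
(240, 290) [473.2 287.3  11.4]
(210, 330) [467.1 288.1  42.9]
(205, 360) [467.9 288.8  60.6]
(345, 330) [502.4 290.   42.8]
(226, 340) [471.9 288.7  48.6]
(226, 400) [472.6 274.7  55.3]
(226, 430) [473.1 269.7  60.9]
(325, 380) [497.5 279.1  50.7]
(275, 420) [487.  228.8  -1.8]
(190, 340) [461.6 284.2  41.3]
(170, 420) [465.5 293.4  91.5]
```

```bash
python3 - <<'E'
from look import *
for n,p in(("w13",(484,278.5,26.2)),("w12",(483.7,276.7,197.9)),("w9",(602,-60.2,66.6))):
    c=pickle.load(open(f"pics/{n}.pkl","rb"));P=cloud(c,True)-p
    m=(abs(P[...,1])>9)&(abs(P[...,1])<60)&(abs(P[...,0])<60)&(P[...,2]>-30)&(P[...,2]<60)
    for lo in range(-30,45,5):
        k=m&(P[...,2]>=lo)&(P[...,2]<lo+5); 
        if n=="w13": k&=(abs(P[...,0])<40)
        v,u=np.nonzero(k)
        if len(v)>5: print(n,lo,len(v),"x",P[v,u,0].min().round(),P[v,u,0].max().round(),"y",np.percentile(P[v,u,1],[5,95]).round())
E
```

```text
w13 -30 13782 x -40.0 40.0 y [-49.  57.]
w13 -25 120 x -12.0 21.0 y [ 9. 11.]
w13 -20 125 x -11.0 17.0 y [ 9. 11.]
w13 -15 126 x -10.0 17.0 y [ 9. 11.]
w13 -10 147 x -8.0 17.0 y [ 9. 11.]
w13 -5 215 x -11.0 17.0 y [-10.  11.]
w13 0 17 x -18.0 18.0 y [-9. 11.]
w13 5 114 x -18.0 19.0 y [-10.  12.]
w13 10 130 x -19.0 20.0 y [10. 12.]
w13 15 143 x -19.0 20.0 y [10. 12.]
w13 20 171 x -19.0 20.0 y [ 9. 12.]
w13 25 180 x -19.0 20.0 y [ 9. 12.]
w13 30 178 x -18.0 19.0 y [ 6. 12.]
w13 35 252 x -24.0 24.0 y [-11.  12.]
w13 40 257 x -40.0 40.0 y [10. 14.]
w12 10 11 x -41.0 43.0 y [-11.  11.]
w12 15 94 x -47.0 49.0 y [-12.  13.]
w12 20 168 x -48.0 56.0 y [-11.  13.]
w12 25 183 x -49.0 57.0 y [-11.  13.]
w12 30 207 x -48.0 57.0 y [-11.  13.]
w12 35 222 x -48.0 57.0 y [-11.  13.]
w12 40 223 x -48.0 57.0 y [ 9. 13.]
w9 -30 199 x -22.0 21.0 y [10. 14.]
w9 -25 205 x -22.0 21.0 y [10. 14.]
w9 -20 232 x -22.0 21.0 y [10. 14.]
w9 -15 249 x -22.0 21.0 y [10. 14.]
w9 -10 269 x -23.0 21.0 y [10. 14.]
w9 -5 313 x -22.0 21.0 y [10. 14.]
w9 0 395 x -22.0 27.0 y [10. 14.]
w9 5 399 x -22.0 34.0 y [ 9. 14.]
w9 10 393 x -23.0 35.0 y [ 9. 14.]
w9 15 353 x -23.0 35.0 y [-9. 14.]
w9 20 150 x -20.0 35.0 y [-11.  14.]
w9 25 164 x -20.0 35.0 y [-11.  14.]
w9 30 162 x -20.0 35.0 y [-11.  14.]
w9 35 195 x -21.0 30.0 y [-12.  14.]
w9 40 162 x -32.0 44.0 y [ 9. 16.]
```

The measured pads end about 3 mm behind the reported TCP, not 22 mm ahead of it, so they closed above the block. The V-blocks were simply gripped near their tops. I'll open, go down another 22 mm and close.

In the tool's units: 2.2 cm / 80 = 0.0275, 1.8 cm / 80 = 0.0225.

Emit:
servo_tool --targets '[[[0, 0, 0, 0, 0, 0, 5], [0, 0, 0, 0, 0, 0, 5.5], [0, 0, 0, 0, 0, 0, 5.5], [0, 0, 0, 0, 0, 0.0125, 5.5], [0, 0, 0, 0, 0, 0.0225, 5.5], [0, 0, 0, 0, 0, 0.0275, 5.5], [0, 0, 0, 0, 0, 0.0275, 4], [0, 0, 0, 0, 0, 0.0275, 3], [0, 0, 0, 0, 0, 0.0275, 3], [0, 0, 0, 0, 0, 0.0275, 3]]]' --force 35

```text
time_s: 20.68
position: [484.0, 278.5, 4.1]
orientation: [[-0.052, 0.999, 0.0], [0.999, 0.052, 0.0], [0.0, 0.0, -1.0]]
contact_force: [-0.3, 0.1, -0.7]
gripper_width: 34.0
finger_force: 35.3
```

```bash
python3 plan.py 597.6 -19 120 6
```

```text
(array([484. , 278.5,   4.1]), np.float64(3.01), np.float64(20.68))
[0.0, -0.01, -2.99, -30.31, 9.79, -11.59]
```

In the tool's units: -30.15 cm / 80 = -0.3769, -28 cm / 80 = -0.35, -3 degrees / 180 = -0.0167.

Emit:
servo_tool --targets '[[[0, 0, 0, 0, 0, -0.05, 3], [0, 0, 0, -0.0125, 0.0063, -0.1125, 3], [0, 0, -0.0167, -0.075, 0.025, -0.1563, 3], [0, 0, -0.0167, -0.15, 0.05, -0.1625, 3], [0, 0, -0.0167, -0.225, 0.075, -0.1625, 3], [0, 0, -0.0167, -0.3, 0.1, -0.1625, 3], [0, 0, -0.0167, -0.35, 0.1125, -0.1625, 3], [0, 0, -0.0167, -0.3769, 0.1225, -0.1625, 3], [0, 0, -0.0167, -0.3769, 0.1225, -0.1625, 3], [0, 0, -0.0167, -0.3769, 0.1225, -0.1625, 3]]]'

```text
time_s: 21.92
position: [597.3, -16.4, 133.8]
orientation: [[-0.105, 0.994, -0.001], [0.994, 0.105, 0.001], [0.001, -0.001, -1.0]]
contact_force: [0.1, 0.6, -1.0]
gripper_width: 34.3
finger_force: 35.6
```

Emit:
servo_tool --targets '[[[0, 0, 0, 0, 0, 0, 3], [0, 0, 0, 0, 0, 0, 3]]]'

```text
time_s: 22.18
position: [597.6, -16.3, 134.1]
orientation: [[-0.106, 0.994, -0.0], [0.994, 0.106, 0.0], [0.0, -0.0, -1.0]]
contact_force: [-0.2, -0.2, -0.9]
gripper_width: 34.2
finger_force: 35.6
```

```bash
python3 - <<'E'
from look import *
c=look("w14",False);p,_,_=where()
a=np.radians(6.05);tx=np.array([-np.sin(a),np.cos(a)]);ty=np.array([np.cos(a),np.sin(a)])
R=dict(stop=top(c,(586,101),28,64,4),wide=top(c,(593.5,31),33,79,4))
for k,v in R.items(): d=v[0][:2]-p[:2]; print(k,v,"from block:",(d@tx+1.27).round(2),(d@ty-1.24).round(2))
cv2.imwrite("pics/w14c.png",cv2.resize(c["img"][20:330,130:380],None,fx=1.9,fy=1.9,interpolation=cv2.INTER_CUBIC))
E
```

```text
(array([597.6, -16.5, 134.1]), np.float64(6.08), np.float64(22.22))
stop (array([586.3, 100.4,  30.2,  29.4,   6.2]), np.uint64(1680), np.float64(nan)) from block: 118.71 -0.16
wide (array([593.7,  31.6,  44.3,  39.4,   6.2]), np.uint64(1556), np.float64(nan)) from block: 49.51 -0.05
```

View pics/w14c.png

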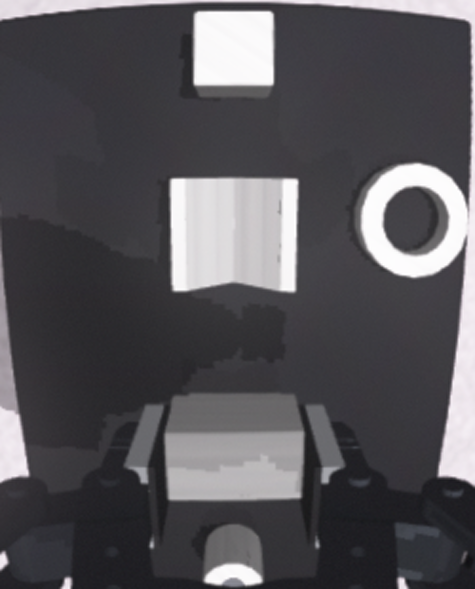

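The crop shows the held gauge block (235,465) in line with the wide block and the stop. Now I'll lower it.

In the tool's units: 9.7 cm / 80 = 0.1213, 9.5 cm / 80 = 0.1188.

Emit:
servo_tool --targets '[[[0, 0, 0, -0.001, 0, 0.0375, 3], [0, 0, 0, -0.001, 0, 0.075, 3], [0, 0, 0, -0.001, 0, 0.1063, 3], [0, 0, 0, -0.001, 0, 0.1188, 3], [0, 0, 0, -0.001, 0, 0.1213, 3], [0, 0, 0, -0.001, 0, 0.1213, 3]]]'

```text
time_s: 22.98
position: [598.4, -18.3, 37.9]
orientation: [[-0.105, 0.995, 0.001], [0.995, 0.105, 0.0], [-0.0, 0.001, -1.0]]
contact_force: [0.0, -0.4, -0.7]
gripper_width: 34.4
finger_force: 35.6
```

```bash
python3 - <<'E'
from look import *
c=look("w15",False);p,_,_=where()
a=np.radians(6.05);tx=np.array([-np.sin(a),np.cos(a)]);ty=np.array([np.cos(a),np.sin(a)])
v=top(c,(593.5,31),33,79,4); d=v[0][:2]-p[:2]; print(v,"from block:",(d@tx+1.27).round(2),(d@ty-1.24).round(2))
E
```

```text
(array([598.5, -18.3,  38. ]), np.float64(6.0), np.float64(23.02))
(array([593.5,  31.8,  44.2,  40.1,   6. ]), np.uint64(5439), np.float64(nan)) from block: 51.62 -0.93
```

Emit:
servo_tool --targets '[[[0, 0, 0, 0.0018, -0.0009, 0.0013, 3], [0, 0, 0, 0.0018, -0.0009, 0.0031, 3], [0, 0, 0, 0.0018, -0.0009, 0.0038, 3], [0, 0, 0, 0.0018, -0.0009, 0.0045, 3], [0, 0, 0, 0.0018, -0.0009, 0.0045, 3]]]'

```text
time_s: 23.65
position: [597.0, -16.8, 34.0]
orientation: [[-0.105, 0.995, 0.0], [0.995, 0.105, 0.001], [0.001, 0.0, -1.0]]
contact_force: [-3.3, 1.4, 5.7]
gripper_width: 34.4
finger_force: 36.4
```

```bash
python3 - <<'E'
from look import *
c=look("w16",False);p,_,_=where()
a=np.radians(6.05);tx=np.array([-np.sin(a),np.cos(a)]);ty=np.array([np.cos(a),np.sin(a)])
v=top(c,(593.5,31),33,79,4); d=v[0][:2]-p[:2]; print(v,"from block:",(d@tx+1.27).round(2),(d@ty-1.24).round(2))
E
```

```text
(array([597. , -16.9,  34. ]), np.float64(6.0), np.float64(23.7))
(array([593.4,  31.9,  44.1,  39.8,   5.7]), np.uint64(5744), np.float64(nan)) from block: 50.18 0.32
```

Contact made, 50.2 mm along and 0.3 mm across. Release and rise.

In the tool's units: -18 cm / 80 = -0.225, -16 cm / 80 = -0.2.

Emit:
servo_tool --targets '[[[0, 0, 0, 0, 0, 0, 3.8], [0, 0, 0, 0, 0, 0, 4.4], [0, 0, 0, 0, 0, 0, 5.2], [0, 0, 0, 0, 0, 0, 5.2], [0, 0, 0, 0, 0, -0.025, 5.2], [0, 0, 0, 0, 0, -0.075, 5.2], [0, 0, 0, 0, 0, -0.1375, 5.2], [0, 0, 0, 0, 0, -0.2, 5.2], [0, 0, 0, 0, 0, -0.225, 5.2], [0, 0, 0, 0, 0, -0.225, 5.2]]]'

```text
time_s: 24.95
position: [598.0, -17.2, 216.4]
orientation: [[-0.104, 0.995, 0.005], [0.995, 0.104, 0.001], [0.0, 0.005, -1.0]]
contact_force: [0.1, -0.1, -0.5]
gripper_width: 51.9
finger_force: 0.0
```

```bash
python3 - <<'E'
from look import *
c=look("w17",False)
a=np.radians(6.05);tx=np.array([-np.sin(a),np.cos(a)]);ty=np.array([np.cos(a),np.sin(a)])
R=dict(stop=top(c,(585,101),28,64,4),wide=top(c,(593,31),33,79,4),gauge=top(c,(599,-18.5),24,54,3),narrow=top(c,(603,-58),27,79,4),post=top(c,(611,-137),25,64,4))
for k,v in R.items(): print(k,v[:2], [((v[0][:2]-R["stop"][0][:2])@q).round(2) for q in(tx,ty)])
print(row((484,397,220),79))
E
```

```text
(array([597.1, -17. , 214.6]), np.float64(6.0), np.float64(25.0))
stop (array([587.1, 100.2,  30.6,  29.2, -83.9]), np.uint64(911)) [np.float64(0.0), np.float64(0.0)]
wide (array([593.9,  31.2,  44. ,  39.1,   6. ]), np.uint64(767)) [np.float64(-69.33), np.float64(-0.51)]
gauge (array([598.7, -17.5,  33.8,  19.5,   6. ]), np.uint64(602)) [np.float64(-118.27), np.float64(-0.87)]
narrow (array([604. , -58.2,  42.9,  19.7,   5.9]), np.uint64(326)) [np.float64(-159.3), np.float64(0.11)]
post (array([ 612.2, -136.1,   31. ,   28. ,  -85. ]), np.uint64(437)) [np.float64(-237.63), np.float64(0.06)]
[0.12, 0.05, -73.0, 42.35, -6.92, -0.53]
```

All blocks are within 1 mm after the scale correction. Now the shaft.

In the tool's units: 42.3 cm / 80 = 0.5288, -6.9 cm / 80 = -0.0863, -73 degrees / 180 = -0.4056.

Emit:
servo_tool --targets '[[[0, 0, -0.0278, 0.05, -0.0088, -0.0125, 8.5], [0, 0, -0.0833, 0.125, -0.0213, -0.0125, 8.5], [0, 0, -0.1389, 0.2, -0.0338, -0.0125, 8.5], [0, 0, -0.1944, 0.275, -0.0463, -0.0125, 8.5], [0, 0, -0.25, 0.35, -0.0575, -0.0125, 8.5], [0, 0, -0.3056, 0.4125, -0.0688, -0.0125, 8.5], [0, 0, -0.3611, 0.475, -0.0788, -0.0125, 8.5], [0, 0, -0.4056, 0.5288, -0.0863, -0.0125, 8.5], [0, 0, -0.4056, 0.5288, -0.0863, -0.0125, 8.5], [0, 0, -0.4056, 0.5288, -0.0863, -0.0125, 8.5]]]'

```text
time_s: 26.25
position: [484.0, 395.3, 222.3]
orientation: [[-0.981, 0.192, -0.001], [0.192, 0.981, -0.002], [0.001, -0.002, -1.0]]
contact_force: [0.3, 0.1, 0.4]
gripper_width: 84.8
finger_force: 0.0
```

Emit:
servo_tool --targets '[[[0, 0, 0, 0, 0, 0, 8.5], [0, 0, 0, 0, 0, 0, 8.5]]]'

```text
time_s: 26.5
position: [484.6, 395.4, 223.5]
orientation: [[-0.981, 0.193, 0.0], [0.193, 0.981, -0.0], [-0.0, -0.0, -1.0]]
contact_force: [0.3, 0.3, 0.0]
gripper_width: 84.9
finger_force: 0.0
```

```bash
python3 - <<'E'
from look import *
c=look("w18"); P=cloud(c,True)
print(top(c,(484,397),100,44,5))
m=(P[...,2]>25)&(P[...,2]<65)&(np.hypot(P[...,0]-484,P[...,1]-397)<105); v,u=np.nonzero(m); Q=P[v,u]
# project along axis
r=cv2.fitLine(np.float32(Q[Q[:,2]>42][:,:2]),cv2.DIST_HUBER,0,.01,.01).ravel(); d=r[:2]*np.sign(r[0]); n=np.array([-d[1],d[0]])
t=(Q[:,:2]-r[2:])@d; w=(Q[:,:2]-r[2:])@n
print("axis ang",np.degrees(np.arctan2(d[1],d[0])),r[2:],"t",np.percentile(t,[0.3,99.7]))
for lo in range(-90,90,10):
    k=(t>=lo)&(t<lo+10)&(Q[:,2]>38)
    if k.sum()>10: print(lo,k.sum(),np.percentile(Q[k,2],95).round(1),"w",np.percentile(w[k],[2,98]).round(1))
fl=Q[:,2]>50; print("flange t",np.percentile(t[fl],[2,98]), "z",Q[fl,2].max())
E
```

```text
(array([484.6, 395.6, 223.6]), np.float64(78.9), np.float64(26.55))
(array([486.2, 403.5, 166.4,  35.8, -11.2]), np.uint64(2566), np.float64(nan))
axis ang -9.904131 [482.20233 401.01828] t [-80.7609819   83.88945788]
-90 18 45.3 w [-9.8  8.9]
-80 183 45.9 w [-10.3  10.2]
-70 186 46.2 w [-9.8 10.1]
-60 174 45.9 w [-9.7  9.9]
-50 170 45.9 w [-9.9  9.7]
-40 170 45.9 w [-10.1   9.6]
-30 172 46.0 w [-9.9  9.6]
-20 164 46.0 w [-9.5  9.4]
-10 160 46.1 w [-9.7  9.3]
0 159 45.8 w [-9.9  9.2]
10 155 46.1 w [-10.1  10.3]
20 152 46.0 w [-10.3  10.2]
30 151 45.8 w [-9.5 10.1]
40 143 46.0 w [-9.7 10.1]
50 144 45.9 w [-10.  10.]
60 138 45.8 w [-10.2   9.9]
70 259 53.5 w [-16.4  16.9]
80 104 53.8 w [-17.6  18.2]
flange t [76.51411735 83.92011548] z 54.62150934188293
```

View pics/w18.png

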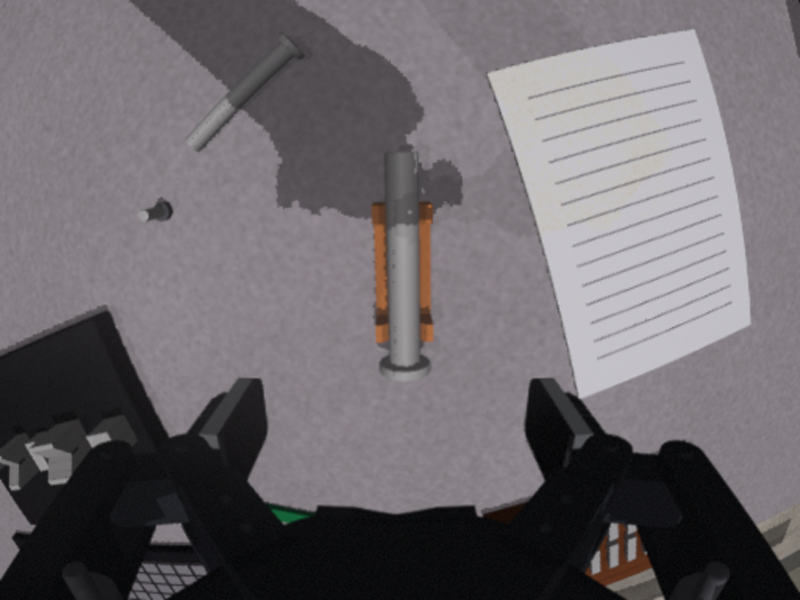

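The view shows the shaft (402,260), its flange at (405,367) and its plain end at (400,155). Measured values:
- Axis angle: -9.9°.
- Origin: about (490.1, 399.6).
- Shaft top at about 47 mm and flange top at about 55 mm, as specified.

Now I'll grasp it.

```bash
python3 plan.py 490.9 398.3 20 80.1
```

```text
(array([484.6, 395.6, 223.6]), np.float64(78.9), np.float64(26.55))
[0.0, 0.01, -1.2, -0.57, 0.39, 20.36]
```

In the tool's units: 20.3 cm / 80 = 0.2538, -0.57 cm / 80 = -0.0071, -1.2 degrees / 180 = -0.0067.

Emit:
servo_tool --targets '[[[0, 0, -0.0067, -0.0071, 0.0049, 0.0625, 6], [0, 0, -0.0067, -0.0071, 0.0049, 0.125, 6], [0, 0, -0.0067, -0.0071, 0.0049, 0.1875, 6], [0, 0, -0.0067, -0.0071, 0.0049, 0.2313, 6], [0, 0, -0.0067, -0.0071, 0.0049, 0.2538, 6], [0, 0, -0.0067, -0.0071, 0.0049, 0.2538, 6], [0, 0, -0.0067, -0.0071, 0.0049, 0.2538, 4], [0, 0, -0.0067, -0.0071, 0.0049, 0.2538, 3], [0, 0, -0.0067, -0.0071, 0.0049, 0.2538, 2], [0, 0, -0.0067, -0.0071, 0.0049, 0.2538, 1.8]]]' --force 70

```text
time_s: 27.8
position: [491.1, 399.8, 22.2]
orientation: [[-0.985, 0.17, 0.001], [0.17, 0.985, 0.002], [-0.001, 0.002, -1.0]]
contact_force: [-1.2, -0.9, 6.6]
gripper_width: 22.0
finger_force: 68.2
```

Emit:
servo_tool --targets '[[[0, 0, 0, 0, 0, 0, 1.8], [0, 0, 0, 0, 0, 0, 1.8], [0, 0, 0, 0, 0, 0, 1.8]]]'

```text
time_s: 28.18
position: [491.0, 399.8, 22.2]
orientation: [[-0.985, 0.17, 0.001], [0.17, 0.985, 0.002], [-0.001, 0.002, -1.0]]
contact_force: [-0.6, -1.1, 5.7]
gripper_width: 21.8
finger_force: 68.2
```

```bash
python3 - <<'E'
from look import *
c=look("w19",False)
print(row((490.7,398.2,200),80), row((597.5,-17.5,200),6.0))
E
```

```text
(array([491.1, 399.8,  22.2]), np.float64(80.2), np.float64(28.22))
[0.11, 0.07, 0.2, -0.01, -0.13, -17.78] [0.14, -0.01, 74.2, -17.61, -39.28, -17.83]
```

In the tool's units: -26 cm / 80 = -0.325, -21 cm / 80 = -0.2625, 58 degrees / 180 = 0.3222.

Emit:
servo_tool --targets '[[[0, 0, 0, 0, -0.0013, -0.0125, 1.8], [0, 0, 0, 0, -0.0013, -0.0375, 1.8], [0, 0, 0, 0, -0.0013, -0.075, 1.8], [0, 0, 0, 0, -0.0013, -0.125, 1.8], [0, 0, 0.0444, -0.0125, -0.025, -0.175, 1.8], [0, 0, 0.1, -0.0375, -0.075, -0.2125, 1.8], [0, 0, 0.1556, -0.075, -0.1375, -0.225, 1.8], [0, 0, 0.2111, -0.1125, -0.2, -0.225, 1.8], [0, 0, 0.2667, -0.15, -0.2625, -0.225, 1.8], [0, 0, 0.3222, -0.175, -0.325, -0.225, 1.8]]]'

```text
time_s: 29.48
position: [584.6, 117.2, 201.7]
orientation: [[-0.372, 0.928, 0.001], [0.928, 0.372, 0.001], [0.0, 0.001, -1.0]]
contact_force: [-0.2, 1.4, -7.0]
gripper_width: 21.6
finger_force: 69.4
```

```bash
python3 plan.py 597.9 -19.1 190 6.2
```

```text
(array([584.6, 117.2, 201.7]), np.float64(21.85), np.float64(29.48))
[0.07, -0.03, 15.65, -13.14, -3.83, 1.16]
```

In the tool's units: -13.1 cm / 80 = -0.1638, -13 cm / 80 = -0.1625, 15.65 degrees / 180 = 0.0869.

Emit:
servo_tool --targets '[[[0, 0, 0.0444, -0.0625, -0.0188, 0.0063, 1.8], [0, 0, 0.0869, -0.125, -0.0375, 0.015, 1.8], [0, 0, 0.0869, -0.1625, -0.0475, 0.015, 1.8], [0, 0, 0.0869, -0.1638, -0.0475, 0.015, 1.8], [0, 0, 0.0869, -0.1638, -0.0475, 0.015, 1.8], [0, 0, 0.0869, -0.1638, -0.0475, 0.015, 1.8]]]'

```text
time_s: 30.22
position: [598.4, -14.8, 188.7]
orientation: [[-0.116, 0.993, -0.0], [0.993, 0.116, 0.001], [0.001, 0.0, -1.0]]
contact_force: [0.2, 0.5, -7.1]
gripper_width: 21.8
finger_force: 69.3
```

```bash
python3 - <<'E'
from look import *
c=look("w20"); print(row((597.9,-19.1,72),6.2)); p,_,_=where()
P=cloud(c,True)
m=(P[...,2]>p[2]-3)&(P[...,2]<p[2]+45)&(np.hypot(P[...,0]-p[0],P[...,1]-p[1])<110)&(P[...,1]>p[1]+20); v,u=np.nonzero(m);Q=P[v,u]
Q=Q[Q[:,2]>np.percentile(Q[:,2],60)]
print("plain end y",Q[:,1].max(),"z top",np.percentile(Q[:,2],[50,95])); 
r=cv2.fitLine(np.float32(Q),cv2.DIST_HUBER,0,.01,.01).ravel();print(r.round(4),"yaw",np.degrees(np.arctan2(-r[0],r[1])))
E
```

```text
(array([598.4, -14.9, 188.6]), np.float64(6.67), np.float64(30.28))
[0.0, -0.05, 0.47, -0.42, -0.1, 11.66]
plain end y 75.41953205791343 z top [211.53693572 212.68598515]
[-1.140000e-01  9.935000e-01  1.200000e-03  5.929242e+02  4.180460e+01
  2.117255e+02] yaw 6.5434575
```

View pics/w20.png

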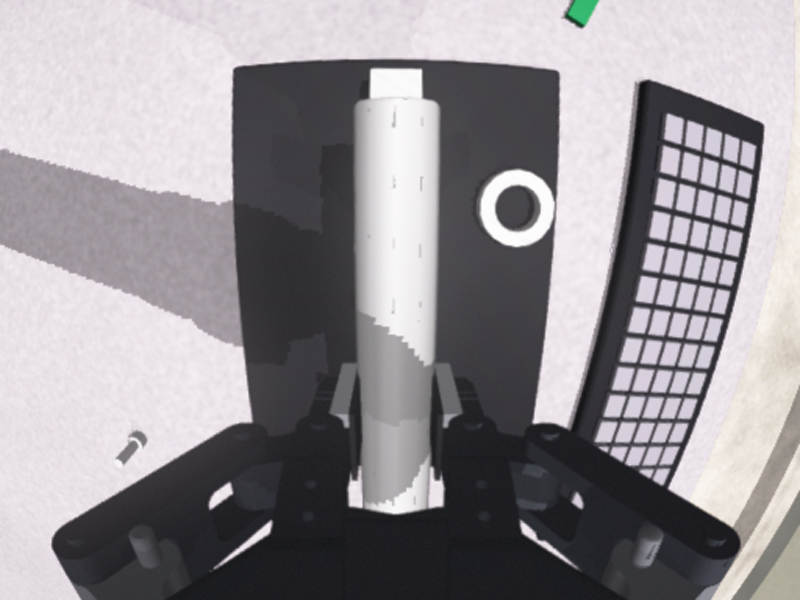

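The view shows the shaft held level along the line (395,300) with its plain end toward the stop and the ring untouched at (517,208). Lowering.

In the tool's units: 11 cm / 80 = 0.1375, 10.5 cm / 80 = 0.1313, 0.4 degrees / 180 = 0.0022.

Emit:
servo_tool --targets '[[[0, 0, 0.0022, -0.0053, -0.0013, 0.0375, 1.8], [0, 0, 0.0022, -0.0053, -0.0013, 0.075, 1.8], [0, 0, 0.0022, -0.0053, -0.0013, 0.1125, 1.8], [0, 0, 0.0022, -0.0053, -0.0013, 0.1313, 1.8], [0, 0, 0.0022, -0.0053, -0.0013, 0.1375, 1.8], [0, 0, 0.0022, -0.0053, -0.0013, 0.1375, 1.8], [0, 0, 0.0022, -0.0053, -0.0013, 0.1375, 1.8]]]'

```text
time_s: 31.15
position: [598.7, -20.8, 79.5]
orientation: [[-0.107, 0.994, 0.002], [0.994, 0.107, 0.0], [0.0, 0.002, -1.0]]
contact_force: [0.2, -0.5, -5.9]
gripper_width: 21.8
finger_force: 69.3
```

```bash
python3 plan.py 597.9 -19.1 70 6.2
```

```text
(array([598.7, -20.8,  79.5]), np.float64(6.15), np.float64(31.15))
[0.1, -0.0, -0.05, 0.17, -0.07, 0.95]
```

In the tool's units: 0.9 cm / 80 = 0.0113, 0.8 cm / 80 = 0.01.

Emit:
servo_tool --targets '[[[0, 0, 0, 0.002, -0.0008, 0.0038, 1.8], [0, 0, 0, 0.002, -0.0008, 0.0075, 1.8], [0, 0, 0, 0.002, -0.0008, 0.01, 1.8], [0, 0, 0, 0.002, -0.0008, 0.0113, 1.8], [0, 0, 0, 0.002, -0.0008, 0.0113, 1.8]]]'

```text
time_s: 31.78
position: [597.1, -19.3, 69.3]
orientation: [[-0.107, 0.994, -0.0], [0.994, 0.107, -0.0], [-0.0, -0.0, -1.0]]
contact_force: [-0.1, -0.2, -6.6]
gripper_width: 21.6
finger_force: 69.3
```

```bash
python3 plan.py 597.9 -19.1 68 6.2
```

```text
(array([597.1, -19.3,  69.3]), np.float64(6.15), np.float64(31.78))
[-0.01, 0.0, -0.05, 0.01, 0.08, 0.13]
```

In the tool's units: 0.18 cm / 80 = 0.0023, 0.12 cm / 80 = 0.0015.

Emit:
servo_tool --targets '[[[0, 0, 0, 0.0003, 0.0008, 0.0008, 1.8], [0, 0, 0, 0.0003, 0.0008, 0.0015, 1.8], [0, 0, 0, 0.0003, 0.0008, 0.0023, 1.8], [0, 0, 0, 0.0003, 0.0008, 0.0023, 1.8]]]'

```text
time_s: 32.28
position: [597.8, -19.0, 67.7]
orientation: [[-0.107, 0.994, 0.0], [0.994, 0.107, -0.0], [-0.0, 0.0, -1.0]]
contact_force: [0.2, 0.2, -6.9]
gripper_width: 22.0
finger_force: 69.3
```

In the tool's units: 0.08 cm / 80 = 0.001, 0.04 cm / 80 = 0.0005.

Emit:
servo_tool --targets '[[[0, 0, 0, 0, 0, 0.0005, 1.8], [0, 0, 0, 0, 0, 0.001, 1.8], [0, 0, 0, 0, 0, 0.001, 1.8]]]'

```text
time_s: 32.65
position: [598.0, -19.0, 67.4]
orientation: [[-0.107, 0.994, 0.001], [0.994, 0.107, 0.0], [0.0, 0.001, -1.0]]
contact_force: [-2.3, -0.1, 1.8]
gripper_width: 21.5
finger_force: 70.3
```

The shaft is seated: the force went from -6.9 to +1.8 N. Release slowly.

Emit:
servo_tool --targets '[[[0, 0, 0, 0, 0, 0, 2.3], [0, 0, 0, 0, 0, 0, 2.6], [0, 0, 0, 0, 0, 0, 3.2], [0, 0, 0, 0, 0, 0, 4.2], [0, 0, 0, 0, 0, 0, 4.2], [0, 0, 0, 0, 0, -0.0188, 4.2], [0, 0, 0, 0, 0, -0.05, 4.2], [0, 0, 0, 0, 0, -0.1, 4.2], [0, 0, 0, 0, 0, -0.1625, 4.2], [0, 0, 0, 0, 0, -0.225, 4.2]]]'

```text
time_s: 33.9
position: [597.5, -19.2, 249.5]
orientation: [[-0.107, 0.994, 0.001], [0.994, 0.107, -0.0], [-0.0, 0.001, -1.0]]
contact_force: [0.6, 0.5, -0.3]
gripper_width: 41.8
finger_force: 0.0
```

Emit:
servo_tool --targets '[[[0, 0, 0, 0, 0, 0, 4.2], [0, 0, 0, 0, 0, 0, 4.2], [0, 0, 0, 0, 0, 0, 4.2]]]'

```text
time_s: 34.28
position: [597.0, -18.8, 245.8]
orientation: [[-0.107, 0.994, -0.002], [0.994, 0.107, -0.0], [0.0, -0.002, -1.0]]
contact_force: [0.2, 0.5, -0.6]
gripper_width: 41.9
finger_force: 0.0
```

```bash
python3 - <<'E'
from look import *
c=look("w21"); P=cloud(c,True)
a=np.radians(6.05);tx=np.array([-np.sin(a),np.cos(a)]);ty=np.array([np.cos(a),np.sin(a)])
s=top(c,(586,101),30,64,4)[0][:2]; p=top(c,(612,-137),22,64,3)[0]; r=top(c,(669,44),32,43.8,3)[0]
print("stop",s,"post",p,"ring",r)
L=(P[...,:2]-s)@tx; W=(P[...,:2]-s)@ty; Z=P[...,2]
m=(Z>84)&(Z<105)&(abs(W)<25)&(L>-240)&(L<-10); l=L[m]
print("shaft L",np.percentile(l,[.3,99.7]),"zmax by part",[ (k,np.percentile(Z[m&(L>k)&(L<k+15)],95).round(1),np.median(W[m&(L>k)&(L<k+15)&(Z>88)]).round(2)) for k in range(-215,-30,20) if (m&(L>k)&(L<k+15)).sum()>20])
f=m&(Z>95); print("flange L",np.percentile(L[f],[2,98]))
for n,lo,hi in(("wide",-100,-40),("narrow",-180,-140)):
    q=(abs(Z-79)<3)&(abs(W)>15)&(abs(W)<26)&(L>lo)&(L<hi); print(n,np.percentile(L[q],[1,99]),np.percentile(W[q],[1,99]))
E
```

```text
(array([597.1, -18.8, 245.7]), np.float64(6.15), np.float64(34.33))
stop [586.7 100.5] post [ 611.7 -137.    29.3   27.7  -83.7] ring [670.5  43.5  48.5  47.4 -82.3]
shaft L [-193.97221071  -28.92182774] zmax by part [(-195, np.float64(98.4), np.float64(-0.42)), (-175, np.float64(90.9), np.float64(-0.51)), (-155, np.float64(91.1), np.float64(-0.6)), (-135, np.float64(91.0), np.float64(-0.67)), (-115, np.float64(91.1), np.float64(-0.75)), (-95, np.float64(90.9), np.float64(-0.82)), (-75, np.float64(91.0), np.float64(-0.9)), (-55, np.float64(91.1), np.float64(-0.95)), (-35, np.float64(90.8), np.float64(-1.0))]
flange L [-194.37791967 -187.01476091]
wide [-87.80299816 -48.90640584] [-22.69608015  20.81978978]
narrow [-169.41929619 -149.09793377] [-21.67218952  20.69076367]
```

View pics/w21.png

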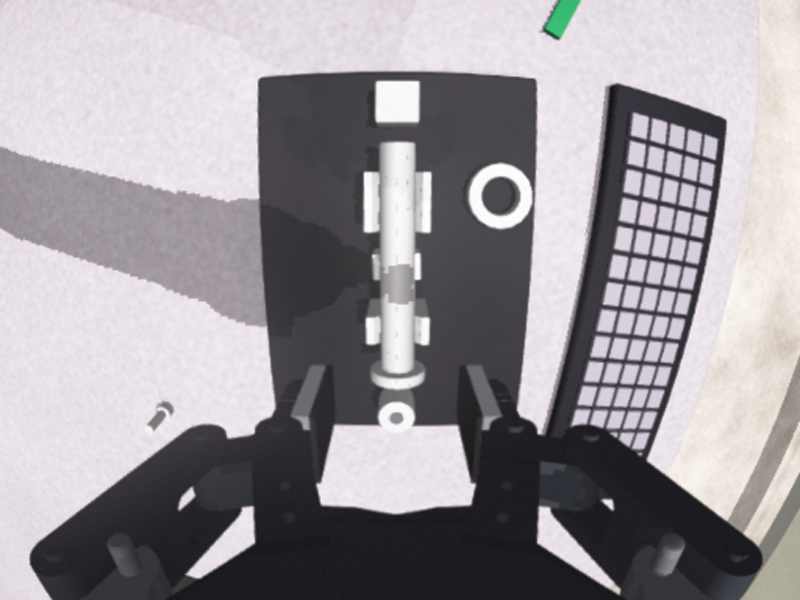

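The view shows the shaft (397,260) seated level in both V-blocks over the gauge block, with its flange toward the post and the ring untouched at (500,196). Everything is within about 1 mm, so I'll hand it in.

```bash
python3 -c "
from plant import hand_in
print(hand_in())"
```

```text
the job is handed in; nothing more can be done
None
```

The job is handed in: the wide V-block is on the stop's side, the narrow one on the post's side and the gauge block between them. The shaft lies level in both grooves with its flange towards the post; all measured within about 1 mm, the ring gauge was left where it was, and it took 34 s of the 99 s.

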